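# Pack the test plates into the latched pile carrier

## Robot

A 7-joint arm with a two-finger parallel gripper is mounted at the origin on a cart in front of the work surface, level with it; the furniture and walls round the work are solid. World frame = base frame: x ahead of the robot, y to its left, z up, the work surface at z = 0. Lengths are in m, angles in degrees, forces in N, time in s.
With the tool pointing down it reaches from about 0.425 to 0.875 m from the base axis. Payload 4.7 kg.
Tool frame: the origin (TCP) lies at the very end of the fingers, on their centre line; the grasp point (between the pads) lies 19 mm behind it; z points along the fingers, y is the line along which they close (so a half turn about z gives the same grasp; the last joint's range is limited). The gripper opens to 87 mm and grips with 3 to 60 N. Pads are 19 mm wide; open, the fingers measure 117 mm over their backs; the gripper's body (75 mm by 190 mm) begins 51 mm behind the grasp point.
Start: joints at [-72.244, 18.392, -4.016, 83.108, 1.295, 78.541, -3.26], TCP at [0.19, 0.622, 0.223] pointing down, gripper open.
Joint ranges: [-163.93, 163.93], [-17.29, 119.83], [-79.2, 71.16], [3.27, 140.29], [-89.18, 269.18], [5.43, 117.66], [-154.24, 154.24]. Speed limits (degrees/s): [147.25, 147.25, 180, 180, 180, 180, 180].

## Interface

Orientations are given as [roll, pitch, yaw] about the fixed x, y, z axes, in that order (R = Rz(yaw) Ry(pitch) Rx(roll)).
In Python, from cell import telemetry, cams, env gives the robot as it stands.
- The arm moves only by the tool arm_command, never from a script. Its argument "series" is text: rows parted by semicolons, each of 5 numbers parted by spaces: the shift along the tool's x, y, z in mm, then the turn about the tool's z in rad, then the closure in counts, from 0 (fully open) to 255 (shut). A call has 1 to 20 rows; each row shifts and turns the commanded pose from where the row before left it, along the tool's axes as they then stand; what a row does not reach is not made up. A row lasts 1/12 s, in which the tool goes at most 41.7 mm and 7.16 degrees, less where a joint would pass 70% of its speed; a pose out of reach is approached as far as the arm can. A call is refused whole if a number of a shift passes 41.7 or a number of a turn 0.125, either way. A call with a gripper value outside its range is refused whole. The fingers move at their own pace and stop on an object; "squeeze" is the grip in N (left out, the last holds). Time passes only in rows, so rows that do not move let the fingers close. It gives the time, the measured TCP pose, the force, the opening and the grip force at its end, in the units of the state.
- telemetry.get_obs(): the state, without advancing time (a new reading comes with each control period).
- cams.read_camera(name): name is "side" or "top"; returns the picture (480x640x3 uint8, blue, green, red); there is no depth.
- cams.calibration(name): a dict with "K" (3x3 intrinsics, pixels), "dist" ([k1, k2, p1, p2, k3] as OpenCV has them; the pictures are not rectified), "origin" and "rotation" of the camera in the world. Camera axes: x right, y down, z forward; pixel columns grow to the right and rows downward; lengths in m; the calibration is good to about 2 mm. A picture is of the moment at which its call begins. calibration takes no time and is no camera call.
- env.sign_off(): hands the job in; it is judged then, once.
The state is a dict: "time_s": time; "qpos": joint angles; "joint_velocities": joint speeds; "effort": joint torques, N m; "tool_pos": TCP position; "tool_rot": TCP orientation; "force": force on the tool from outside, world axes, zero at the start; "wrist_torque": the same for the moment, N m; "grip_width": finger opening in m; "grasp_force": force on a finger pad.
Only numpy, scipy, OpenCV 4.12 (cv2) and the standard library are available. Lean on these libraries where they do the work, as an engineer would, in place of code of your own. Each camera call takes 0.05 s, during which the arm holds its last target. There are 200 camera calls.

## Task

Open the pile carrier: lift its bar out of the keeper, swing it a good quarter turn away from you, and take the cover off. Stack every aluminium test plate on the bench squarely on the carrier's raised bed, all edges flush with the bed as one straight pile, then lay the cover flush on top, lug up, and only then swing the bar back over the pile and let it drop fully into the keeper's notch. Leave the bottles, jar and other things on the bench alone.

Things in the scene. Friction and masses are not known exactly. Their poses are not given: they have to be found in the camera images.
- bed_top (a point): centre of the top face of the carrier's raised steel bed, 8 mm above the bench. The bed has the plates' outline (40 mm along x, 64 mm along y) and stands 5 mm above the carrier's fixed grey base, 64 x 272 mm, 3 mm thick, long side along y of this frame. A power strip 45 mm tall lies on the bench to the left behind the carrier.
- keeper_notch (a point): middle of the floor of the keeper's notch, 78 mm above the bench (the latched bar hangs 6 mm above it). The keeper is a fixed post, 44 mm along x and 16 mm along y, 95 mm from the bed's centre, its notch 18 mm wide and open to the top; the far prong's top is 104 mm, the near one's (towards the robot) 114 mm above the bench
- bar_knob (a point): centre of the black round knob, 16 mm thick, 28 mm tall, upright on the free end of the latch bar, 220 mm from the pivot; grasp it from above. 108 mm above the bench when latched (top at 122 mm). The bar is 12 mm wide and 10 mm high, its underside 84 mm above the bench, 6 mm above five plates with the cover on.
- bar_pivot (a point): pivot axis (vertical) of the latch bar, at the bar's own height when it is down, 89 mm above the bench. It stands on a fixed post 22 mm thick, 100 mm from the bed's centre, whose pin reaches 148 mm above the bench
- bar_swing (a joint): swing of the latch bar about the vertical pivot, rad: 0 in the notch, growing as its knob end swings away from the robot (counter-clockwise from above), stop at 1.75 (about 100 degrees); stays where it is left. The keeper's prongs hold it until it is lifted.
- bar_lift (a joint): height of the latch bar above its rest, m: 0 down, at most 0.045; it must be lifted 0.020 to clear the far prong (0.030 would clear the near one); it drops by its own weight (about 2 N) when let go
- cover_lug (a point): centre of the black grip lug (16 mm along x, 32 mm along y, 14 mm tall) on the middle of the steel cover, a plate of 40 x 64 x 6 mm; the point is 13 mm above the cover's underside, y along the 64 mm side, z up. Weighs 100 g. At the start it lies on the bed under the bar.
- clear_spot (a point): a point on the bench with free surface for 70 mm round it, where the cover or a plate may be put aside
- plate0_c (a point): a flat ground aluminium plate, 40 x 64 x 10 mm, all plates alike and the same either way up; the point is its centre, x along the 40 mm side, y along the 64 mm side, z through its thickness. It starts flat on the bench. Weighs 50 to 120 g. Three to five of the five plates are there; the others are absent (None).
- plate1_c (a point): a flat ground aluminium plate, 40 x 64 x 10 mm, all plates alike and the same either way up; the point is its centre, x along the 40 mm side, y along the 64 mm side, z through its thickness. It starts flat on the bench. Weighs 50 to 120 g. Three to five of the five plates are there; the others are absent (None).
- plate2_c (a point): a flat ground aluminium plate, 40 x 64 x 10 mm, all plates alike and the same either way up; the point is its centre, x along the 40 mm side, y along the 64 mm side, z through its thickness. It starts flat on the bench. Weighs 50 to 120 g. Three to five of the five plates are there; the others are absent (None).
- plate3_c (a point): a flat ground aluminium plate, 40 x 64 x 10 mm, all plates alike and the same either way up; the point is its centre, x along the 40 mm side, y along the 64 mm side, z through its thickness. It starts flat on the bench. Weighs 50 to 120 g. Three to five of the five plates are there; the others are absent (None).
- plate4_c (a point): a flat ground aluminium plate, 40 x 64 x 10 mm, all plates alike and the same either way up; the point is its centre, x along the 40 mm side, y along the 64 mm side, z through its thickness. It starts flat on the bench. Weighs 50 to 120 g. Three to five of the five plates are there; the others are absent (None).
- etchant: brown bottle, 43 mm wide, 85 mm tall, a bystander to leave alone; origin at the centre of its underside
- paste_jar: white jar with a coloured lid, 47 mm wide, 36 mm tall, a bystander to leave alone; origin at the centre of its underside
- timer: white bench timer, 58 x 62 x 21 mm, a bystander to leave alone; origin at the centre of its underside
- tape_roll: roll of tape, 67 mm across, 18 mm tall, a bystander to leave alone; origin at the centre of its underside
- specimen: dark round specimen puck, 30 mm across, 24 mm tall, a bystander to leave alone; origin at the centre of its underside
There are look-alikes about, which are no part of the job. Leave any purple or yellow look-alike of the part that bears plate1_c alone. What is shaped like the part that bears plate2_c but blue or turquoise is not meant.

How it is judged (in metres and radians):
On the way, in this order (a step that is already met when the one before it is completed fails the run):
1. the bar is lifted out of the keeper and swung aside (at least 1.2 rad) (value of joint bar_swing above 1.2 rad), for 0.2 s.
2. all plates lie in one square pile on the bed, the bar still aside (horizontal distance between each of plate0_c, plate1_c, plate2_c, plate3_c, plate4_c and bed_top below 0.005 m and angle between the y axis of each of plate0_c, plate1_c, plate2_c, plate3_c, plate4_c and the y axis of bed_top, either way round below 0.1 rad and angle between the z axis of each of plate0_c, plate1_c, plate2_c, plate3_c, plate4_c and the z axis of bed_top, either way round below 0.06 rad and z of each of plate0_c, plate1_c, plate2_c, plate3_c, plate4_c in the frame of bed_top below 0.052 m and value of joint bar_swing above 1.2 rad), for 0.2 s.
3. the cover lies squarely on the pile, lug up, the bar still aside (all of step 2 and horizontal distance between cover_lug and bed_top below 0.006 m and angle between the y axis of cover_lug and the y axis of bed_top, either way round below 0.12 rad and angle between the z axis of cover_lug and the z axis of bed_top, either way round below 0.06 rad and angle between cover_lug's own z axis and vertical below 0.06 rad and z of each of plate0_c, plate1_c, plate2_c, plate3_c, plate4_c in the frame of cover_lug below -0.01 m), for 0.2 s.
4. the bar has dropped into the keeper's notch (value of joint bar_swing below 0.05 rad and value of joint bar_lift below 0.004 m), for 0.2 s.
At the end, for the whole second after the job is handed in: Every plate is centred on the bed within 5 mm, square to it within 0.1 rad and flat within 0.06 rad; the cover lies over all of them, centred within 6 mm, square within 0.12 rad, lug up; the bar is down (lift under 4 mm) in the notch (swing under 0.05 rad) (all of step 4 and horizontal distance between each of plate0_c, plate1_c, plate2_c, plate3_c, plate4_c and bed_top below 0.005 m and angle between the y axis of each of plate0_c, plate1_c, plate2_c, plate3_c, plate4_c and the y axis of bed_top, either way round below 0.1 rad and angle between the z axis of each of plate0_c, plate1_c, plate2_c, plate3_c, plate4_c, cover_lug and the z axis of bed_top, either way round below 0.06 rad and z of each of plate0_c, plate1_c, plate2_c, plate3_c, plate4_c in the frame of bed_top below 0.052 m and horizontal distance between cover_lug and bed_top below 0.006 m and angle between the y axis of cover_lug and the y axis of bed_top, either way round below 0.12 rad and angle between cover_lug's own z axis and vertical below 0.06 rad and z of each of plate0_c, plate1_c, plate2_c, plate3_c, plate4_c in the frame of cover_lug below -0.01 m); the robot touches nothing.
It fails at once if one of the bystanders is moved more than 3 cm (distance of any of etchant, paste_jar, timer, tape_roll, specimen from where it was at the start of the episode above 0.03 m).
Of plate0, plate1, plate2, plate3, plate4 only 3 to 5 are there at a start; the rules pass over those that are not, and their reading is None.
At some moment in a run one of plate0, plate1, plate2, plate3, plate4 may be knocked a few centimetres aside while the robot is not near it.
Once in a run the grip may slacken for a moment while it holds something.
It also fails if it takes over 210 s, if anything falls off the work surface, if the arm or the gripper's body presses on something with over 40 N, if the wrist force passes 120 N, or if a joint passes its speed limit or range.

## Working session

There is one attempt and no reset: what is moved stays moved. The work goes in short steps, Python scripts to look and compute and a tool call to move; the robot and the scene stay as the last step left them, time stands still between calls to the robot, and variables do not carry over. Pictures are saved under pics/ and viewed, at most 14 in all, crops included, and the job is handed in when it is done.

Besides the shell and the picture viewer there is one more tool, called after "Emit:" as a command line: name --argument value ..., lists and objects as JSON in quotes. arm_command: Moves the arm, as the interface text tells. Its arguments: {"type":"object","properties":{"series":{"type":"string"},"squeeze":{"type":"number"}},"required":["series"]}

```bash
mkdir -p pics; ls; python3 - <<'E'
from cell import telemetry,cams,env
import cv2
for n in("side","top"):
    cv2.imwrite(f"pics/{n}0.png",cams.read_camera(n)); c=cams.calibration(n); print(n,c)
o=telemetry.get_obs(); print(o)
E
```

```text
pics
side {'K': array([[507.43605739,   0.        , 319.00342606],
       [  0.        , 507.43605739, 238.49390804],
       [  0.        ,   0.        ,   1.        ]]), 'dist': array([-0.09846019,  0.        ,  0.        ,  0.        ,  0.        ]), 'origin': array([ 0.30963077, -0.93229308,  1.03028403]), 'rotation': array([-132.31158428,   -1.03377373,  -13.65364246])}
top {'K': array([[437.15489347,   0.        , 320.75955722],
       [  0.        , 437.15489347, 239.56560897],
       [  0.        ,   0.        ,   1.        ]]), 'dist': array([0.03723724, 0.        , 0.        , 0.        , 0.        ]), 'origin': array([0.41172134, 0.08467525, 1.33053388]), 'rotation': array([-1.72279832e+02,  1.14756690e-01, -9.16174707e+01])}
{'time_s': 0.1, 'qpos': array([-72.24495532,  18.43343731,  -4.01699689,  83.16992354,
         1.29760625,  78.54094009,  -3.25962421]), 'joint_velocities': array([-0.10051525, -0.089298  , -0.00828758, -0.20007378,  0.00242204,
       -0.010446  , -0.01951527]), 'effort': array([-4.04057855e-04, -4.92573094e+01, -4.06060964e-01, -3.13399243e+01,
       -6.40728185e-02,  3.95986461e-02,  6.87056649e-05]), 'tool_pos': array([0.18936768, 0.62126921, 0.22156907]), 'tool_rot': array([-1.79901086e+02,  7.67621736e-03,  1.63056887e+02]), 'force': array([-0.6348393 , -0.65730653, -0.66283003]), 'wrist_torque': array([ 0.01476435,  0.02527234, -0.04832005]), 'grasp_force': 0.0, 'grip_width': 0.08717073318009982}
```

View pics/top0.png

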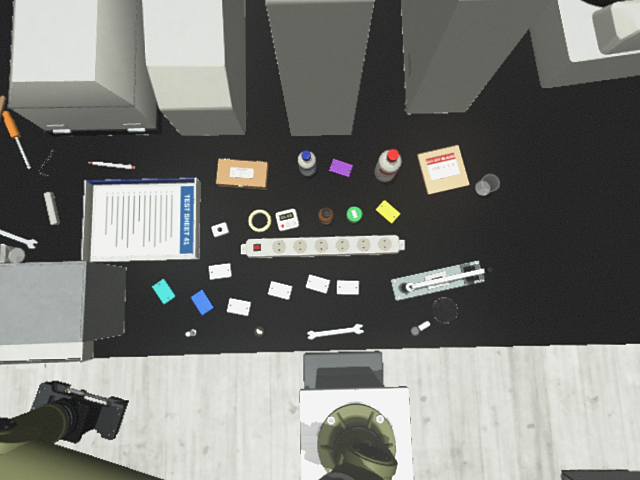

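View pics/side0.png

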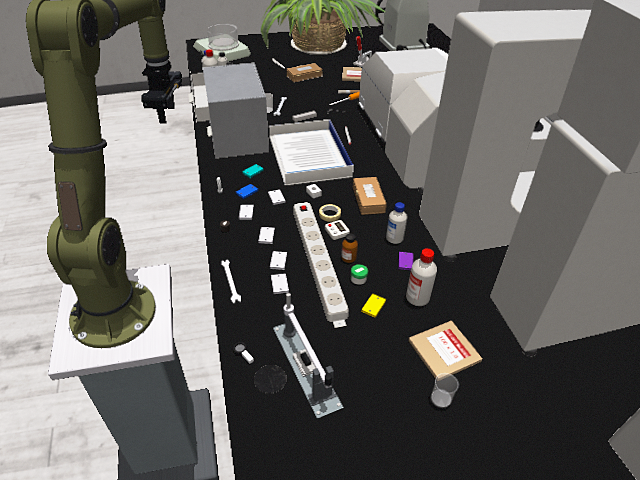

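The top view shows five white plates at (220,271), (239,307), (280,290), (318,284) and (347,287). The look-alikes are turquoise (163,291), blue (202,302), purple (341,168) and yellow (388,211), plus a small white box at (220,229). The carrier runs from its pivot near (410,287) to its knob near (487,270), and the dotted circle at (445,310) looks like the clear spot. The side view agrees, with the carrier around (305,360).

```bash
cat > h.py <<'E'
from cell import telemetry,cams,env
import cv2,numpy as np
from scipy.spatial.transform import Rotation as R
def cal(n):
    c=cams.calibration(n); return c,R.from_euler('xyz',c['rotation'],degrees=True).as_matrix()
def px2w(n,pts,z):
    c,M=cal(n); u=cv2.undistortPoints(np.float64(pts).reshape(-1,1,2),c['K'],c['dist']).reshape(-1,2)
    d=np.c_[u,np.ones(len(u))]@M.T
    return c['origin']+d*((z-c['origin'][2])/d[:,2])[:,None]
def w2px(n,P):
    c,M=cal(n); p=(np.float64(P).reshape(-1,3)-c['origin'])@M
    return cv2.projectPoints(p,np.zeros(3),np.zeros(3),c['K'],c['dist'])[0].reshape(-1,2)
def whites(n,img,z=.01,box=None):
    """white plate-like blobs -> x,y,yaw(deg of long side),L,W"""
    hsv=cv2.cvtColor(img,cv2.COLOR_BGR2HSV)
    m=cv2.inRange(hsv,(0,0,150),(180,60,255)); out=[]
    for c in cv2.findContours(m,cv2.RETR_EXTERNAL,cv2.CHAIN_APPROX_NONE)[0]:
        if not 60<cv2.contourArea(c)<900: continue
        w=px2w(n,c.reshape(-1,2),z)[:,:2]
        (cx,cy),(a,b),t=cv2.minAreaRect(np.float32(w*1000))
        if a>b: a,b,t=b,a,t+90
        out.append((np.mean(c.reshape(-1,2),0).round(1),round(cx,1),round(cy,1),round((t+90)%180,1),round(b,1),round(a,1)))
    return out
def crop(n,img,x0,y0,x1,y1,s,name):
    cv2.imwrite(f"pics/{name}.png",cv2.resize(img[y0:y1,x0:x1],None,fx=s,fy=s,interpolation=cv2.INTER_CUBIC))
E
python3 - <<'E'
from h import *
a=cv2.imread("pics/top0.png");b=cv2.imread("pics/side0.png")
for n,i in(("top",a),("side",b)):
    print(n)
    for o in whites(n,i):
        if 40<o[4]<85 and 20<o[5]<60: print(*o)
t=cv2.resize(a[250:310,380:500],None,fx=6,fy=6,interpolation=cv2.INTER_CUBIC)
s=cv2.resize(b[285:420,255:355],None,fx=4,fy=4,interpolation=cv2.INTER_CUBIC)
c=np.zeros((600,800,3),np.uint8)
cv2.imwrite("pics/ct.png",t);cv2.imwrite("pics/cs.png",s)
E
```

```text
top
[238.5 306.6] 396.2 333.2 77.1 65.3 40.8
[279.6 289.8] 441.8 209.7 73.6 65.7 40.7
[347.5 286.9] 445.2 6.1 85.6 64.4 39.7
[317.5 283.5] 458.0 95.8 72.5 65.7 40.3
[219.5 271. ] 503.9 389.8 95.5 64.0 41.6
[219.4 229.2] 631.6 390.3 107.3 46.7 33.5
[286.8 219.3] 656.4 184.9 102.6 63.1 59.0
[241.4 172.3] 808.6 323.0 84.8 72.6 31.9
[306.3 160. ] 844.2 121.2 88.7 50.0 48.3
[389.  161.7] 829.6 -136.8 60.6 65.4 56.1
side
[326.1 407.4] 479.2 -387.9 10.4 61.3 30.5
[279.1 282.5] 444.3 3.9 87.2 63.8 41.1
[278.1 259. ] 457.3 93.9 71.1 63.4 42.0
[266.1 233.9] 442.0 207.4 72.8 64.0 41.6
[336.9 227.8] 656.6 188.7 102.5 63.1 59.4
[397.8 216.3] 859.0 200.2 158.7 53.8 48.8
[246.  210.9] 396.1 329.3 77.5 60.1 41.7
[276.1 195.9] 503.1 386.9 96.2 63.3 40.0
[369.  190.2] 812.3 351.3 83.3 68.8 30.5
[313.1 188.6] 633.1 398.5 108.4 49.6 35.0
```

View pics/ct.png

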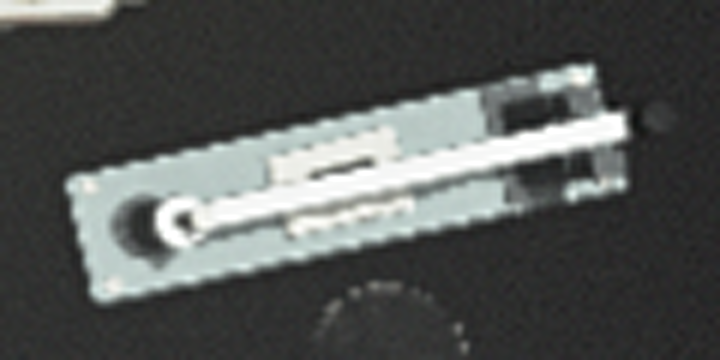

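View pics/cs.png

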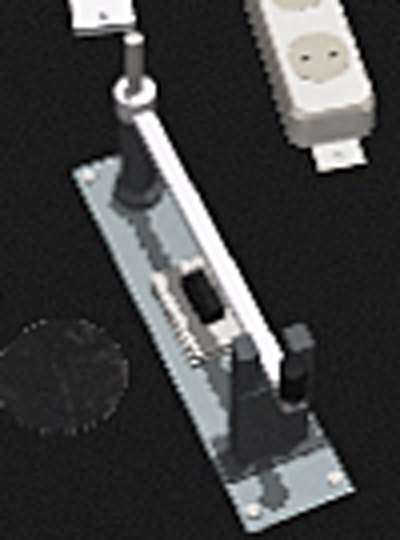

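Crops: the top view has the carrier base corners at (65,180), (593,65), (628,190) and (95,303) in crop pixels. The cover is under the bar at about (342,182), with its lug at (343,168). The pivot ring is at (180,222) and the dark knob at (657,117). The side crop shows the keeper prongs at (245,350) and (297,335), with the bar lying between them.

```bash
python3 - <<'E'
from h import *
f=lambda p:np.float64(p)/6+[380,250]
g=lambda p:np.float64(p)/4+[255,285]
np.set_printoptions(precision=1,suppress=True)
B=px2w("top",f([(65,180),(593,65),(628,190),(95,303)]),.003)*1000;print("base",B,B.mean(0),np.linalg.norm(B-np.roll(B,1,0),axis=1))
d=B[1]+B[2]-B[0]-B[3];print("yaw of -y dir",np.degrees(np.arctan2(d[1],d[0])))
C=px2w("top",f([(270,157),(395,127),(412,208),(290,238)]),.014)*1000;print("cover",C.mean(0),np.linalg.norm(C-np.roll(C,1,0),axis=1))
print("pivot ring",px2w("top",f([180,222]),.096)*1000,"barend",px2w("top",f([628,125]),.094)*1000,"knobtop",px2w("top",f([657,117]),.122)*1000)
B=px2w("side",g([(73,168),(125,150),(355,490),(248,532)]),.003)*1000;print(B)
print("side ring",px2w("side",g([135,95]),.096)*1000,'pin',px2w("side",g([134,38]),.148)*1000)
C=px2w("side",g([(153,278),(190,258),(245,340),(205,365)]),.014)*1000;print("cover s",C.mean(0))
print("clear",px2w("top",[445,310],0)*1000,px2w("side",[270,379],0)*1000)
E
```

```text
base [[ 462.4 -125.9    3. ]
 [ 513.1 -394.3    3. ]
 [ 450.  -406.7    3. ]
 [ 400.8 -137.8    3. ]] [ 456.6 -266.2    3. ] [ 62.7 273.1  64.3 273.4]
yaw of -y dir -79.46928334285201
cover [ 457.1 -261.6   14. ] [41.  64.4 40.8 62.7]
pivot ring [[ 437.9 -163.7   96. ]] barend [[ 477.6 -375.5   94. ]] knobtop [[ 479.4 -378.5  122. ]]
[[ 402.7 -137.7    3. ]
 [ 437.5 -130.8    3. ]
 [ 516.1 -394.1    3. ]
 [ 452.2 -405.3    3. ]]
side ring [[ 439.6 -164.1   96. ]] pin [[ 440.1 -165.1  148. ]]
cover s [ 455.2 -265.5   14. ]
clear [[ 368.9 -283.4    0. ]] [[ 369.2 -283.3    0. ]]
```

Candidates for plates, top-view pixels: white (220,271), (239,307), (280,290), (318,284), (347,287), all measuring about 64x40 mm. Rejected: turquoise (163,291), blue (202,302), purple (341,168), yellow (388,211) by colour, and the white box (220,229) at 47x34 mm by size. The knob is unique at (489,269), and the crop already confirmed it.

```bash
cat >> h.py <<'E'
def plan(wps,vmax=38,close0=0):
    """wps: (x,y,z mm, yaw deg or None, closure[, max mm/row[, hold rows]]). prints rows from the present pose"""
    o=telemetry.get_obs(); p=o['tool_pos']*1000; yaw=o['tool_rot'][2]; rows=[]
    for w in wps:
        x,y,z,yw,cl=w[:5]; v=w[5] if len(w)>5 else vmax; hold=w[6] if len(w)>6 else 0
        yw=yaw if yw is None else yw
        T=np.array([x,y,z],float); dy=(yw-yaw+180)%360-180
        n=max(1,int(np.ceil(max(np.linalg.norm(T-p)/v,abs(dy)/6.8)))); p0=p.copy(); y0=yaw
        for i in range(1,n+1):
            q=p0+(T-p0)*i/n; d=q-p; c,s=np.cos(np.radians(yaw)),np.sin(np.radians(yaw))
            t=np.array([c*d[0]+s*d[1],s*d[0]-c*d[1],-d[2]]); t=np.round(t*2)/2
            r=np.round(-np.radians(y0+dy*i/n-yaw),2)
            p=p+np.array([c*t[0]+s*t[1],s*t[0]-c*t[1],-t[2]]); yaw-=np.degrees(r)
            rows.append(f"{t[0]:g} {t[1]:g} {t[2]:g} {r:g} {cl}")
        rows+=[f"0 0 0 0 {cl}"]*hold
    for i in range(0,len(rows),20): print(f"[{len(rows[i:i+20])}]","; ".join(rows[i:i+20]))
def st():
    o=telemetry.get_obs(); print(o['time_s'],(o['tool_pos']*1000).round(1),o['tool_rot'].round(1),'F',o['force'].round(1),'w',round(o['grip_width']*1000,1),'g',round(o['grasp_force'],1),'q',o['qpos'].round(0))
E
python3 - <<'E'
from h import *
plan([(330,480,330,150,0),(480,200,320,125,0),(520,-50,280,100.5,0),(500,-250,240,100.5,0),(479,-379.5,200,100.5,0,38,3)])
E
```

```text
[20] -29.5 -15.5 -18 0.04 0; -29.5 -14.5 -18 0.04 0; -30.5 -13.5 -18 0.03 0; -31 -12.5 -18.5 0.04 0; -31.5 -11 -18 0.04 0; -31.5 -10 -18 0.04 0; -30 -18.5 1 0.05 0; -31 -17 1 0.05 0; -31.5 -15.5 1.5 0.04 0; -32.5 -14 1 0.05 0; -33 -12.5 1 0.05 0; -33.5 -11 1 0.05 0; -34 -9 1.5 0.05 0; -34.5 -7.5 1 0.05 0; -35 -6 1 0.04 0; -32.5 -16 5.5 0.06 0; -33.5 -14 6 0.06 0; -34 -12 5.5 0.07 0; -35 -9.5 6 0.06 0; -35 -7.5 5.5 0.06 0
[15] -36 -5 6 0.06 0; -36 -3 5.5 0.06 0; -32 -9.5 6.5 0 0; -32.5 -9.5 7 0 0; -32 -9.5 6.5 0 0; -32 -9 6.5 0 0; -32 -9.5 7 0 0; -32.5 -9.5 6.5 0 0; -31 -11 10 0 0; -30.5 -11.5 10 0 0; -31 -11 10 0 0; -31 -11 10 0 0; 0 0 0 0 0; 0 0 0 0 0; 0 0 0 0 0
```

Emit:
arm_command --series "-29.5 -15.5 -18 0.04 0; -29.5 -14.5 -18 0.04 0; -30.5 -13.5 -18 0.03 0; -31 -12.5 -18.5 0.04 0; -31.5 -11 -18 0.04 0; -31.5 -10 -18 0.04 0; -30 -18.5 1 0.05 0; -31 -17 1 0.05 0; -31.5 -15.5 1.5 0.04 0; -32.5 -14 1 0.05 0; -33 -12.5 1 0.05 0; -33.5 -11 1 0.05 0; -34 -9 1.5 0.05 0; -34.5 -7.5 1 0.05 0; -35 -6 1 0.04 0; -32.5 -16 5.5 0.06 0; -33.5 -14 6 0.06 0; -34 -12 5.5 0.07 0; -35 -9.5 6 0.06 0; -35 -7.5 5.5 0.06 0"

```text
time_s: 1.77
tool_pos: [0.5081, 0.0201, 0.292]
tool_rot: [-180.0, -0.0, 107.3]
force: [0.9, 0.9, -0.5]
grip_width: 0.0872
grasp_force: 0.0
```

Emit:
arm_command --series "-36 -5 6 0.06 0; -36 -3 5.5 0.06 0; -32 -9.5 6.5 0 0; -32.5 -9.5 7 0 0; -32 -9.5 6.5 0 0; -32 -9 6.5 0 0; -32 -9.5 7 0 0; -32.5 -9.5 6.5 0 0; -31 -11 10 0 0; -30.5 -11.5 10 0 0; -31 -11 10 0 0; -31 -11 10 0 0; 0 0 0 0 0; 0 0 0 0 0; 0 0 0 0 0"

```text
time_s: 3.02
tool_pos: [0.4793, -0.3786, 0.2006]
tool_rot: [-180.0, -0.1, 100.6]
force: [0.5, 0.9, -0.3]
grip_width: 0.0866
grasp_force: 0.0
```

```bash
python3 - <<'E'
from h import *
st()
plan([(479.5,-380,150,100.5,0,25),(479.5,-380,101,100.5,0,10,1),(479.5,-380,101,100.5,200,10,10)])
a=cams.read_camera("side"); crop("side",a,230,250,390,400,5,"s1")
E
```

```text
3.0167 [ 479.3 -378.6  200.6] [-1.800e+02 -1.000e-01  1.006e+02] F [ 0.5  0.9 -0.3] w 86.6 g 0.0 q [ -3.  18.  48.  92. -14.  76.  58.]
[20] -0.5 -0 17 0 0; -0.5 -0 16.5 0 0; -0.5 -0 17 0 0; 0 -0 10 0 0; 0 -0 9.5 0 0; 0 -0 10 0 0; 0 -0 10 0 0; 0 -0 9.5 0 0; 0 0 0 0 0; 0 -0 0 0 200; 0 0 0 0 200; 0 0 0 0 200; 0 0 0 0 200; 0 0 0 0 200; 0 0 0 0 200; 0 0 0 0 200; 0 0 0 0 200; 0 0 0 0 200; 0 0 0 0 200; 0 0 0 0 200
```

View pics/s1.png

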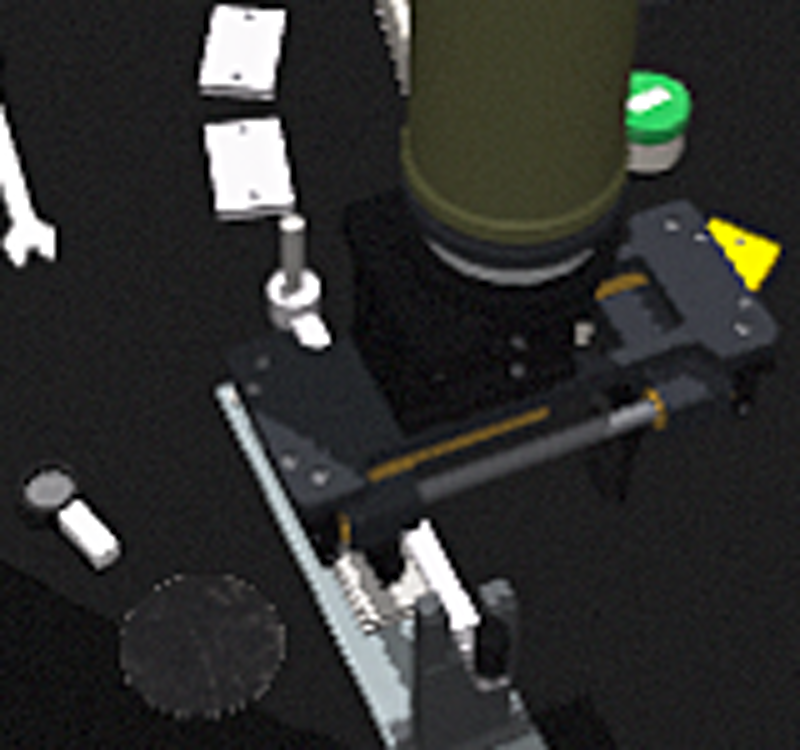

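The side crop shows the open gripper raised over the carrier, with a dark shape near (493,640), about (329,378) full-frame, at the bar's end. I check that against the predicted knob position.

```bash
python3 - <<'E'
from h import *
print(w2px("side",[[.479,-.380,.108],[.479,-.380,.122]]),px2w("side",[[328.6,378]],.108))
E
```

```text
[[327.44660143 379.87836974]
 [327.64924463 376.19759911]] [[ 0.48246442 -0.37616349  0.108     ]]
```

Two views agree on the knob within 4 mm, so I descend and grip.

Emit:
arm_command --series "0 0 17 0 0; -1 0 17 0 0; 0 0 17 0 0; 0 0 10 0 0; 0 0 10 0 0; 0 0 10 0 0; 0 0 10 0 0; 0 0 9 0 0; 0 0 0 0 0; 0 0 0 0 220; 0 0 0 0 220; 0 0 0 0 220; 0 0 0 0 220; 0 0 0 0 220; 0 0 0 0 220; 0 0 0 0 220; 0 0 0 0 220; 0 0 0 0 220" --squeeze 25

```text
time_s: 4.57
tool_pos: [0.4794, -0.3801, 0.1011]
tool_rot: [180.0, -0.0, 100.6]
force: [-0.3, 0.3, -0.0]
grip_width: 0.0351
grasp_force: 0.0
```

```bash
python3 - <<'E'
from h import *
st()
P=np.array([438.5,-164.]);p0=telemetry.get_obs()['tool_pos'][:2]*1000
v=p0-P; r=np.hypot(*v);a=np.arctan2(v[1],v[0]);print(r,np.degrees(a))
w=[(p0[0],p0[1],136,100.5,220,10)]
for t in np.arange(.1,1.501,.1):
    w.append((P[0]+r*np.cos(a+t),P[1]+r*np.sin(a+t),136,100.5+np.degrees(t),220))
plan(w)
E
```

```text
4.5667 [ 479.4 -380.1  101.1] [180.   -0.  100.6] F [-0.3  0.3 -0. ] w 35.1 g 0.0 q [ -1.  24.  46.  99. -18.  66.  61.]
219.9682046595595 -79.28473598211419
[19] 0 0 -8.5 0 220; 0 0 -9 0 220; 0 0 -8.5 0 220; 0 0 -9 0 220; 1 22 0 -0.1 220; 1.5 22 0 -0.1 220; 1 22 0 -0.1 220; 1 22 0 -0.1 220; 1 22 0 -0.1 220; 1.5 22 0 -0.1 220; 1 21.5 0 -0.1 220; 1 22 0 -0.1 220; 1.5 22 0 -0.1 220; 1 22 0 -0.1 220; 1 22 0 -0.1 220; 1 22 0 -0.1 220; 1.5 22 0 -0.1 220; 1 22 0 -0.1 220; 1 22 0 -0.1 220
```

Emit:
arm_command --series "0 0 0 0 220; 0 0 0 0 220; 0 0 0 0 220; 0 0 0 0 220; 0 0 0 0 220; 0 0 0 0 220; 0 0 -9 0 220; 0 0 -9 0 220; 0 0 -9 0 220; 0 0 -9 0 220; 0 0 0 0 220"

```text
time_s: 5.48
tool_pos: [0.4802, -0.3799, 0.1394]
tool_rot: [179.9, -0.0, 100.6]
force: [-0.6, 3.6, -1.5]
grip_width: 0.015
grasp_force: 25.0
```

Emit:
arm_command --series "1 22 0 -0.1 220; 1.5 22 0 -0.1 220; 1 22 0 -0.1 220; 1 22 0 -0.1 220; 1 22 0 -0.1 220; 1.5 22 0 -0.1 220; 1 21.5 0 -0.1 220; 1 22 0 -0.1 220; 1.5 22 0 -0.1 220; 1 22 0 -0.1 220; 1 22 0 -0.1 220; 1 22 0 -0.1 220; 1.5 22 0 -0.1 220; 1 22 0 -0.1 220; 1 22 0 -0.1 220; 0 0 0 0 220; 0 0 0 0 220"

```text
time_s: 6.9
tool_pos: [0.6599, -0.1359, 0.138]
tool_rot: [-180.0, 0.3, -173.3]
force: [6.7, 0.5, -2.1]
grip_width: 0.0154
grasp_force: 25.0
```

```bash
python3 - <<'E'
from h import *
st()
P=np.array([438.5,-164.]);p0=telemetry.get_obs()['tool_pos'][:2]*1000
v=p0-P; print(np.hypot(*v),np.degrees(np.arctan2(v[1],v[0]))+79.4)
E
```

```text
6.9 [ 659.9 -135.9  138. ] [-180.     0.3 -173.3] F [ 6.7  0.5 -2.1] w 15.4 g 25.0 q [ -9.  25.  24.  87. -11.  70. 114.]
223.21115562057727 86.62125663796257
```

```bash
python3 - <<'E'
from h import *
plan([(659,-135.9,103.5,None,220,9,1),(659,-135.9,103,None,120,9,5),(659,-135.9,180,None,120,20),(560,-190,190,140,120),(457,-262.5,150,100.5,120,38,2)])
E
```

```text
[20] 0 0 8.5 -0 220; 0.5 0 9 -0 220; 0 0 8.5 -0 220; 0.5 0 8.5 -0 220; 0 0 0 0 220; -0 0 0.5 -0 120; 0 0 0 0 120; 0 0 0 0 120; 0 0 0 0 120; 0 0 0 0 120; 0 0 0 0 120; -0 0 -19 -0 120; -0 0 -19.5 -0 120; -0 0 -19 -0 120; -0 0 -19.5 -0 120; 15 -6 -1.5 0.12 120; 14 -7.5 -1.5 0.11 120; 13 -9.5 -1.5 0.12 120; 12 -11 -1 0.12 120; 11 -12 -1.5 0.11 120
[10] 9 -13 -1.5 0.12 120; 7.5 -14.5 -1.5 0.12 120; 5.5 -20.5 6.5 0.11 120; 3 -20.5 7 0.12 120; 0.5 -21 6.5 0.11 120; -2 -21 6.5 0.12 120; -4 -20.5 7 0.11 120; -6.5 -20 6.5 0.12 120; 0 0 0 0 120; 0 0 0 0 120
```

Emit:
arm_command --series "0 0 8.5 0 220; 0.5 0 9 0 220; 0 0 8.5 0 220; 0.5 0 8.5 0 220; 0 0 0 0 220; 0 0 0.5 0 120; 0 0 0 0 120; 0 0 0 0 120; 0 0 0 0 120; 0 0 0 0 120; 0 0 0 0 120; 0 0 -19 0 120; 0 0 -19.5 0 120; 0 0 -19 0 120; 0 0 -19.5 0 120; 15 -6 -1.5 0.12 120; 14 -7.5 -1.5 0.11 120; 13 -9.5 -1.5 0.12 120; 12 -11 -1 0.12 120; 11 -12 -1.5 0.11 120"

```text
time_s: 8.57
tool_pos: [0.5841, -0.1775, 0.1861]
tool_rot: [-180.0, -0.0, 153.0]
force: [-0.5, 0.2, 0.8]
grip_width: 0.0464
grasp_force: 0.0
```

Emit:
arm_command --series "9 -13 -1.5 0.12 120; 7.5 -14.5 -1.5 0.12 120; 5.5 -20.5 6.5 0.11 120; 3 -20.5 7 0.12 120; 0.5 -21 6.5 0.11 120; -2 -21 6.5 0.12 120; -4 -20.5 7 0.11 120; -6.5 -20 6.5 0.12 120; 0 0 0 0 120; 0 0 0 0 120"

```text
time_s: 9.4
tool_pos: [0.4526, -0.265, 0.149]
tool_rot: [180.0, -0.0, 100.0]
force: [0.3, -0.7, -0.1]
grip_width: 0.0466
grasp_force: 0.0
```

```bash
python3 - <<'E'
from h import *
st()
a=cams.read_camera("side"); crop("side",a,230,230,390,400,3.5,"s2");cv2.imwrite("pics/s2f.png",a)
plan([(457,-262.5,70,100.5,120,30),(457,-262.5,17.5,100.5,120,11,1),(457,-262.5,17.5,100.5,230,5,9)])
E
```

```text
9.4 [ 452.6 -265.   149. ] [180.  -0. 100.] F [ 0.3 -0.7 -0.1] w 46.6 g 0.0 q [-11.   7.  42. 108.  -5.  67.  42.]
[19] 0.5 1 26.5 -0 120; 0 1.5 26.5 -0 120; 0.5 1 26.5 -0.01 120; 0 -0 10.5 0 120; 0 -0 10.5 0 120; 0 -0 10.5 0 120; 0 -0 10.5 0 120; 0 -0 10.5 0 120; 0 0 0 0 120; 0 -0 -0 0 230; 0 0 0 0 230; 0 0 0 0 230; 0 0 0 0 230; 0 0 0 0 230; 0 0 0 0 230; 0 0 0 0 230; 0 0 0 0 230; 0 0 0 0 230; 0 0 0 0 230
```

View pics/s2.png

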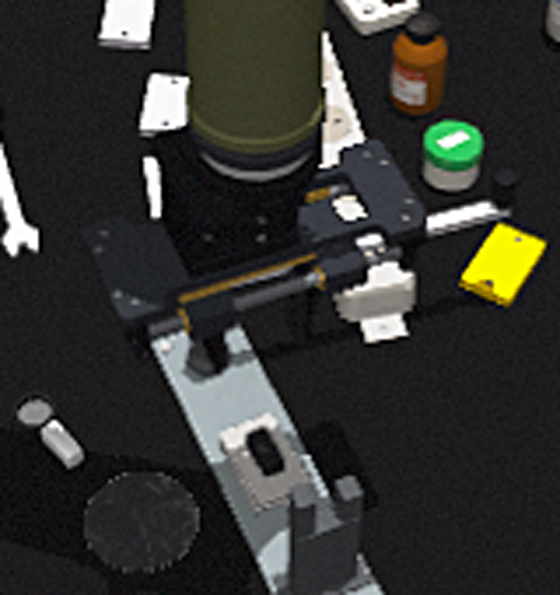

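The bar is aside, its knob at (503,185) in the crop. The cover with its black lug at (266,450) is free on the bed.

```bash
python3 - <<'E'
from h import *
print(px2w("side",[[230+266/3.5,230+447/3.5]],.024)*1000)
g=lambda p:np.float64(p)/3.5+[230,230]
print(px2w("side",g([(220,434),(274,415),(307,462)]),.014)*1000, w2px("side",[[.457,-.2625,.024]]))
E
```

```text
[[ 460.11656305 -260.18822488   24.        ]]
[[ 433.32200905 -236.22378417   14.        ]
 [ 472.72398414 -229.09415511   14.        ]
 [ 485.90446387 -271.44298796   14.        ]] [[304.91915493 358.76738002]]
```

Emit:
arm_command --series "0.5 1 26.5 0 120; 0 1.5 26.5 0 120; 0.5 1 26.5 -0.01 120; 0 0 10.5 0 120; 0 0 10.5 0 120; 0 0 0 0 120"

```text
time_s: 9.95
tool_pos: [0.4565, -0.262, 0.0472]
tool_rot: [-179.9, -0.1, 100.7]
force: [0.2, -0.3, 0.2]
grip_width: 0.0461
grasp_force: 0.0
```

Emit:
arm_command --series "0 1 10 0 120; 0 0 10 0 120; 0 0 9.5 0 120; 0 0 0 0 120; 0 0 0 0 230; 0 0 0 0 230; 0 0 0 0 230; 0 0 0 0 230; 0 0 0 0 230; 0 0 0 0 230; 0 0 0 0 230; 0 0 0 0 230" --squeeze 30

```text
time_s: 10.95
tool_pos: [0.4584, -0.2627, 0.0194]
tool_rot: [179.9, 0.0, 100.6]
force: [0.8, 0.5, 2.1]
grip_width: 0.0157
grasp_force: 30.0
```

```bash
python3 - <<'E'
from h import *
st()
plan([(457.5,-262.5,60,None,230,12),(369,-283,60,100.5,230,25,2),(369,-283,10.5,100.5,230,10,2),(369,-283,10.5,100.5,110,10,5),(369,-283,80,100.5,110,25)])
E
```

```text
10.95 [ 458.4 -262.7   19.4] [179.9   0.  100.6] F [0.8 0.5 2.1] w 15.7 g 30.0 q [ -8.  18.  39. 114. -14.  53.  49.]
[20] 0 -0 -10 -0 230; 0 -0.5 -10.5 -0 230; 0.5 -0 -10 -0 230; -0 -0.5 -10 -0 230; -1 -22.5 -0 0 230; -1 -23 -0 0 230; -1 -22.5 -0 0 230; -1 -22.5 -0 0 230; 0 0 0 0 230; 0 0 0 0 230; 0 -0 10 0 230; 0 -0 10 0 230; 0 -0 9.5 0 230; 0 -0 10 0 230; 0 -0 10 0 230; 0 0 0 0 230; 0 0 0 0 230; 0 -0 -0 0 110; 0 0 0 0 110; 0 0 0 0 110
[6] 0 0 0 0 110; 0 0 0 0 110; 0 0 0 0 110; 0 -0 -23 0 110; 0 -0 -23.5 0 110; 0 -0 -23 0 110
```

Emit:
arm_command --series "0 0 -10 0 230; 0 0 -10 0 230; 0 0 -10 0 230; 0 0 -10 0 230; -1 -22.5 0 0 230; -1 -23 0 0 230; -1 -22.5 0 0 230; -1 -22.5 0 0 230; 0 0 0 0 230; 0 0 0 0 230; 0 0 10 0 230; 0 0 10 0 230; 0 0 9.5 0 230; 0 0 10 0 230; 0 0 9 0 230; 0 0 0 0 230; 0 0 0 0 230; 0 0 0 0 110; 0 0 0 0 110; 0 0 0 0 110"

```text
time_s: 12.62
tool_pos: [0.3687, -0.2834, 0.01]
tool_rot: [-179.9, -0.0, 100.6]
force: [-3.7, 0.0, 3.0]
grip_width: 0.0286
grasp_force: 1.6
```

Emit:
arm_command --series "0 0 0 0 110; 0 0 0 0 110; 0 0 -23 0 0; 0 0 -23.5 0 0; 0 0 -23 0 0"

```text
time_s: 13.03
tool_pos: [0.3694, -0.2827, 0.0804]
tool_rot: [-180.0, -0.0, 100.6]
force: [0.7, 0.2, -0.1]
grip_width: 0.061
grasp_force: 0.0
```

```bash
python3 - <<'E'
from h import *
st()
plan([(420,-200,230,90,0),(460,-60,230,90,0),(445,5.5,120,176,0,38,2)])
E
```

```text
13.0333 [ 369.4 -282.7   80.4] [-180.    -0.   100.6] F [ 0.7  0.2 -0.1] w 61.0 g 0.0 q [ -9.   3.  45. 119.  -2.  59.  47.]
[20] 14.5 13 -30 0.04 0; 15 12.5 -30 0.03 0; 15 12 -30 0.04 0; 16 11 -29.5 0.04 0; 16 11 -30 0.04 0; 35 10 -0 -0 0; 35 9.5 -0 -0 0; 35 10 -0 -0 0; 35 9.5 -0 -0 0; 5 -1 8.5 -0.12 0; 5 -0.5 8.5 -0.11 0; 5.5 -0 8.5 -0.12 0; 5 0.5 8.5 -0.11 0; 5 1 8.5 -0.12 0; 5 2 8 -0.11 0; 4.5 2.5 8.5 -0.12 0; 4.5 2.5 8.5 -0.12 0; 4 3.5 8.5 -0.11 0; 3.5 3.5 8.5 -0.12 0; 3 4.5 8.5 -0.11 0
[4] 2.5 4.5 8.5 -0.12 0; 2 4.5 8.5 -0.12 0; 0 0 0 0 0; 0 0 0 0 0
```

```bash
python3 - <<'E'
from h import *
plan([(420,-200,230,90,0),(460,-60,230,90,0),(446,5,90,86,0,38,2)])
E
```

```text
[16] 14.5 13 -30 0.04 0; 15 12.5 -30 0.03 0; 15 12 -30 0.04 0; 16 11 -29.5 0.04 0; 16 11 -30 0.04 0; 35 10 -0 -0 0; 35 9.5 -0 -0 0; 35 10 -0 -0 0; 35 9.5 -0 -0 0; 13 -3 28 0.01 0; 13 -3 28 0.02 0; 13 -3 28 0.01 0; 13 -3.5 28 0.01 0; 12.5 -3.5 28 0.02 0; 0 0 0 0 0; 0 0 0 0 0
```

Emit:
arm_command --series "14.5 13 -30 0.04 0; 15 12.5 -30 0.03 0; 15 12 -30 0.04 0; 16 11 -29.5 0.04 0; 16 11 -30 0.04 0; 35 10 0 0 0; 35 9.5 0 0 0; 35 10 0 0 0; 35 9.5 0 0 0; 13 -3 28 0.01 0; 13 -3 28 0.02 0; 13 -3 28 0.01 0; 13 -3.5 28 0.01 0; 12.5 -3.5 28 0.02 0; 0 0 0 0 0; 0 0 0 0 0"

```text
time_s: 14.37
tool_pos: [0.4449, 0.0046, 0.0887]
tool_rot: [-179.8, 0.1, 85.8]
force: [0.6, -1.1, 1.2]
grip_width: 0.0869
grasp_force: 0.0
```

```bash
python3 - <<'E'
from h import *
st()
a=cams.read_camera("side");b=cams.read_camera("top")
cv2.imwrite("pics/s3f.png",a);cv2.imwrite("pics/t3f.png",b)
for n,i in(("top",b),("side",a)):
    print(n,[o for o in whites(n,i) if 35<o[4]<85 and 20<o[5]<60 and o[1]<620])
s=cv2.resize(a[330:410,255:355],None,fx=4,fy=4,interpolation=cv2.INTER_CUBIC)
t=cv2.resize(b[255:305,388:488],None,fx=4,fy=4,interpolation=cv2.INTER_CUBIC)
cv2.imwrite("pics/bed.png",np.vstack([s,t]))
E
```

```text
14.3667 [444.9   4.6  88.7] [-1.798e+02  1.000e-01  8.580e+01] F [ 0.6 -1.1  1.2] w 86.9 g 0.0 q [-26.  -0.  22. 121.   0.  60.  -8.]
top [(array([444.6, 310.4]), 367.8, -279.1, 100.5, 64.4, 41.5), (array([238.5, 306.5]), 396.4, 333.1, 77.4, 65.3, 41.3), (array([279.6, 289.7]), 441.6, 209.6, 74.4, 65.8, 41.0), (array([317.5, 283.5]), 458.1, 96.0, 72.5, 65.3, 40.3), (array([219.5, 271. ]), 503.9, 389.7, 95.5, 64.3, 41.6)]
side [(array([326.8, 406.9]), 479.2, -387.3, 11.3, 61.4, 30.7), (array([268.9, 376.3]), 367.6, -281.0, 100.9, 64.4, 39.3), (array([336.7, 307.5]), 573.7, -115.1, 177.4, 56.3, 42.6), (array([279.6, 282.1]), 444.8, 3.9, 88.3, 63.8, 40.5), (array([278.1, 259. ]), 457.3, 93.9, 71.1, 63.4, 42.0), (array([246. , 210.9]), 396.1, 329.3, 77.5, 60.1, 41.7)]
```

View pics/bed.png

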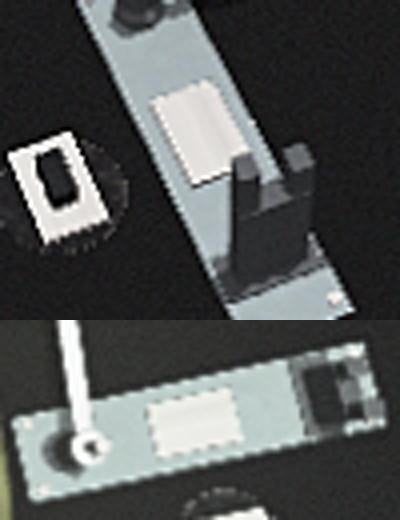

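The bed is bare at (195,422) in the lower (top-camera) half and at (200,130) in the upper (side) half. The cover lies on the clear spot.

```bash
python3 - <<'E'
from h import *
for n,f,(x0,y0,x1,y1),z in (("top","t3f",(420,270,452,292),.008),("side","s3f",(290,348,318,378),.008)):
    i=cv2.imread(f"pics/{f}.png")
    h=cv2.cvtColor(i,cv2.COLOR_BGR2HSV); m=np.zeros(h.shape[:2],np.uint8); 
    m[y0:y1,x0:x1]=cv2.inRange(h,(0,0,0),(180,255,255))[y0:y1,x0:x1]
    roi=i[y0:y1,x0:x1].astype(int); d=roi[...,2]-roi[...,0]; v=roi.min(2)
    mm=((d>-12)&(v>130)).astype(np.uint8)
    c=max(cv2.findContours(mm,cv2.RETR_EXTERNAL,cv2.CHAIN_APPROX_NONE)[0],key=cv2.contourArea).reshape(-1,2)+[x0,y0]
    w=px2w(n,c,z)[:,:2]*1000; print(n,cv2.minAreaRect(np.float32(w)))
E
python3 - <<'E'
from h import *
st()
plan([(444.8,5,30,86,0,25),(444.8,5,3.5,86,0,9,1),(444.8,5,3.5,86,190,5,13)])
E
```

```text
top ((458.4861755371094, -257.1643981933594), (60.84785842895508, 92.88729858398438), 1.855028510093689)
side ((457.32366943359375, -262.3213195800781), (42.37212371826172, 68.37866973876953), 10.95553970336914)
14.4667 [447.5   3.7  91.2] [179.8  -0.   85.7] F [ 0.2 -0.2  0.1] w 86.7 g 0.0 q [-26.  -1.  22. 121.   0.  60.  -8.]
[20] 0.5 -1 20.5 -0 0; 0 -1 20.5 -0 0; 0.5 -1 20 -0.01 0; 0 0 9 0 0; 0 0 9 0 0; 0 0 8.5 0 0; 0 0 0 0 0; 0 0 0 0 190; 0 0 0 0 190; 0 0 0 0 190; 0 0 0 0 190; 0 0 0 0 190; 0 0 0 0 190; 0 0 0 0 190; 0 0 0 0 190; 0 0 0 0 190; 0 0 0 0 190; 0 0 0 0 190; 0 0 0 0 190; 0 0 0 0 190
[1] 0 0 0 0 190
```

Emit:
arm_command --series "0.5 -1 20.5 0 0; 0 -1 20.5 0 0; 0.5 -0.5 20 -0.01 0; 0 0 9 0 0; 0 0 9 0 0; 0 0 8 0 0; 0 0 0 0 0; 0 0 0 0 190; 0 0 0 0 190; 0 0 0 0 190; 0 0 0 0 190; 0 0 0 0 190; 0 0 0 0 190; 0 0 0 0 190; 0 0 0 0 190; 0 0 0 0 190; 0 0 0 0 190; 0 0 0 0 190" --squeeze 35

```text
time_s: 15.97
tool_pos: [0.4438, 0.0055, 0.0026]
tool_rot: [180.0, -0.0, 86.3]
force: [1.2, 0.9, 0.8]
grip_width: 0.0399
grasp_force: 35.0
```

```bash
python3 - <<'E'
from h import *
st()
plan([(447,4.5,150,None,190,22),(480,-100,170,86,190,30),(457.5,-262.4,110,100.7,190,30,2)])
E
```

```text
15.9667 [443.8   5.5   2.6] [180.   -0.   86.3] F [1.2 0.9 0.8] w 39.9 g 35.0 q [-25.   7.  22. 125.  -4.  48.  -4.]
[19] -0 0.5 -21 -0 190; -0 0.5 -21 -0 190; -0.5 0.5 -21 -0 190; 0 0.5 -21 -0 190; -0 0.5 -21.5 -0 190; -0 0.5 -21 -0 190; -0.5 0.5 -21 -0 190; -25.5 10 -5 0 190; -25.5 9.5 -5 0 190; -25.5 10 -5 0 190; -25.5 10 -5 0 190; -27 -2 10 -0.04 190; -27.5 -3 10 -0.04 190; -27 -4 10 -0.05 190; -26.5 -5.5 10 -0.04 190; -26.5 -7 10 -0.04 190; -26.5 -7.5 10 -0.04 190; 0 0 0 0 190; 0 0 0 0 190
```

```bash
python3 - <<'E'
from h import *
plan([(445,5,120,None,190,22),(490,-120,185,90,190,32),(485,-200,185,98,190,32),(457.5,-262.4,90,100.7,190,30,2)])
E
```

```text
[20] -0 0 -19.5 -0 190; -0 0.5 -19.5 -0 190; -0 0 -19.5 -0 190; -0.5 0.5 -19.5 -0 190; 0 0 -20 -0 190; 0 0 -19.5 -0 190; -24.5 10.5 -13 -0.01 190; -24.5 10.5 -13 -0.02 190; -24.5 10 -13 -0.01 190; -24.5 9.5 -13 -0.01 190; -25 9.5 -13 -0.01 190; -26.5 -1.5 0 -0.05 190; -27 -3 0 -0.05 190; -26 -4 0 -0.04 190; -14.5 -9 24 -0.01 190; -14.5 -9 23.5 -0.02 190; -14.5 -9.5 24 -0.01 190; -14 -9.5 23.5 -0.01 190; 0 0 0 0 190; 0 0 0 0 190
```

Emit:
arm_command --series "0 0 -19.5 0 190; 0 0.5 -19.5 0 190; 0 0 -19.5 0 190; -0.5 0.5 -19.5 0 190; 0 0 -20 0 190; 0 0 -19.5 0 190; -24.5 10.5 -13 -0.01 190; -24.5 10.5 -13 -0.02 190; -24.5 10 -13 -0.01 190; -24.5 9.5 -13 -0.01 190; -25 9.5 -13 -0.01 190; -26.5 -1.5 0 -0.05 190; -27 -3 0 -0.05 190; -26 -4 0 -0.04 190; -14.5 -9 24 -0.01 190; -14.5 -9 23.5 -0.02 190; -14.5 -9.5 24 -0.01 190; -14 -9.5 23.5 -0.01 190; 0 0 0 0 190; 0 0 0 0 190"

```text
time_s: 17.63
tool_pos: [0.4555, -0.2625, 0.0888]
tool_rot: [-179.8, -0.1, 100.4]
force: [-0.0, 0.3, -0.6]
grip_width: 0.0393
grasp_force: 35.0
```

```bash
python3 - <<'E'
from h import *
st()
plan([(457.5,-262.4,35,100.7,190,20),(457.5,-262.4,13,100.7,190,8,3)])
E
```

```text
17.6333 [ 455.5 -262.5   88.8] [-1.798e+02 -1.000e-01  1.004e+02] F [-0.   0.3 -0.6] w 39.3 g 35.0 q [ -7.  11.  38. 111.  -8.  61.  44.]
[9] -0 0.5 18 -0 190; -0 1 18 -0 190; -0.5 0.5 18 -0 190; 0 -0 7.5 -0 190; 0 -0 7 -0 190; 0 -0 7.5 -0 190; 0 0 0 0 190; 0 0 0 0 190; 0 0 0 0 190
```

Emit:
arm_command --series "0 0.5 18 0 190; 0 1 18 0 190; -0.5 0.5 18 0 190; 0 0 7.5 0 190; 0 0 7 0 190; 0 0 4 0 190; 0 0 0 0 190; 0 0 0 0 190; 0 0 0 0 190"

```text
time_s: 18.38
tool_pos: [0.4599, -0.2627, 0.0184]
tool_rot: [179.9, 0.0, 100.6]
force: [0.3, -0.4, -0.5]
grip_width: 0.0396
grasp_force: 35.0
```

```bash
python3 - <<'E'
from h import *
st()
E
```

```text
18.3833 [ 459.9 -262.7   18.4] [179.9   0.  100.6] F [ 0.3 -0.4 -0.5] w 39.6 g 35.0 q [ -5.  18.  36. 114. -13.  53.  48.]
```

The readings carry noise of about 2 mm, so I average several.

```bash
cat >> h.py <<'E'
def avg(n=6):
    P=[];A=[]
    for _ in range(n):
        cams.read_camera("top"); o=telemetry.get_obs(); P.append(o['tool_pos']*1000); A.append(o['tool_rot'][2]%360)
    print('avg',np.mean(P,0).round(1),'sd',np.std(P,0).round(1),round(np.median(A),2)); st(); return np.mean(P,0)
E
sed -i 's/def plan(wps,vmax=38,close0=0):/def plan(wps,vmax=38,p=None):/; s/p=o\[.tool_pos.\]\*1000; yaw/p=o["tool_pos"]*1000 if p is None else np.array(p,float); yaw/' h.py
python3 - <<'E'
from h import *
p=avg(8)
plan([(457.5,-262.4,11,100.7,190,4,2),(457.5,-262.4,11,100.7,140,4,4),(457.5,-262.4,60,100.7,140,15)],p=p)
E
```

```text
avg [ 459.5 -262.6   18. ] sd [0.2 0.1 0.3] 100.6
18.7833 [ 459.3 -262.5   17.7] [180.    0.  100.6] F [-0.2 -0.3 -0.9] w 39.6 g 35.0 q [ -5.  18.  36. 114. -13.  53.  48.]
[13] 0.5 -1 3.5 -0 190; 0 -1 3.5 -0 190; 0 0 0 0 190; 0 0 0 0 190; 0 0 -0 -0 140; 0 0 0 0 140; 0 0 0 0 140; 0 0 0 0 140; 0 0 0 0 140; 0 0 -12.5 -0 140; 0 0 -12 -0 140; 0 0 -12.5 -0 140; 0 0 -12 -0 140
```

Emit:
arm_command --series "0 -1 3.5 0 190; 0 -0.5 3 0 190; 0 0 0 0 190; 0 0 0 0 190; 0 0 0 0 140; 0 0 0 0 140; 0 0 0 0 140; 0 0 0 0 140; 0 0 0 0 140; 0 0 -12 0 140; 0 0 -12 0 140; 0 0 -20 0 140; 0 0 -30 0 140; 0 0 -30 0 140; 0 0 -30 0 140; 25 20 -20 0 0; 35 10 0 0 0; 35 10 0 0 0; 35 10 0 0 0; 35 5 0 0 0"

```text
time_s: 20.45
tool_pos: [0.4825, -0.0889, 0.1672]
tool_rot: [179.8, 0.0, 100.6]
force: [0.9, 0.6, -0.4]
grip_width: 0.0652
grasp_force: 0.0
```

```bash
python3 - <<'E'
from h import *
st()
plan([(485,50,180,85,0),(458,95,70,71.8,0,38,5)])
E
```

```text
20.45 [482.5 -88.9 167.2] [179.8   0.  100.6] F [ 0.9  0.6 -0.4] w 65.2 g 0.0 q [-22.   0.  29. 111.  -0.  69.  18.]
[13] 34 7 -3 0.07 0; 34.5 4.5 -3.5 0.07 0; 34.5 2 -3 0.06 0; 35 0.5 -3.5 0.07 0; 10.5 -7.5 27.5 0.06 0; 10 -8.5 27.5 0.06 0; 10 -9 27.5 0.05 0; 9 -9.5 27.5 0.06 0; 0 0 0 0 0; 0 0 0 0 0; 0 0 0 0 0; 0 0 0 0 0; 0 0 0 0 0
```

Emit:
arm_command --series "34 7 -3 0.07 0; 34.5 4.5 -3.5 0.07 0; 34.5 2 -3 0.06 0; 35 0.5 -3.5 0.07 0; 10.5 -7.5 27.5 0.06 0; 10 -8.5 27.5 0.06 0; 10 -9 27.5 0.05 0; 9 -9.5 27.5 0.06 0; 0 0 0 0 0; 0 0 0 0 0; 0 0 0 0 0; 0 0 0 0 0"

```text
time_s: 21.45
tool_pos: [0.4592, 0.0931, 0.0706]
tool_rot: [179.8, -0.1, 71.9]
force: [-0.0, 0.2, -0.1]
grip_width: 0.087
grasp_force: 0.0
```

```bash
cat >> h.py <<'E'
def look(tag,zbed=None):
    a=cams.read_camera("side");b=cams.read_camera("top")
    cv2.imwrite(f"pics/s{tag}.png",a);cv2.imwrite(f"pics/t{tag}.png",b)
    for n,i in(("top",b),("side",a)):
        print(n,*[tuple(map(float,o[1:])) for o in whites(n,i) if 35<o[4]<85 and 20<o[5]<60 and o[1]<620 and o[2]>-100])
    if zbed is None: return
    for n,i,(x0,y0,x1,y1) in (("top",b,(418,266,452,292)),("side",a,(288,335,320,378))):
        roi=i[y0:y1,x0:x1]; m=(roi.min(2)>205).astype(np.uint8)
        c=max(cv2.findContours(m,cv2.RETR_EXTERNAL,cv2.CHAIN_APPROX_NONE)[0],key=cv2.contourArea).reshape(-1,2)+[x0,y0]
        r=cv2.minAreaRect(np.float32(px2w(n,c,zbed)[:,:2]*1000)); print('pile',n,np.round(r[0],1),np.round(r[1],1),round(r[2],1))
E
python3 - <<'E'
from h import *
p=avg(4)
look(4,.018)
b=cv2.imread("pics/t4.png");a=cv2.imread("pics/s4.png")
s=cv2.resize(a[320:400,265:365],None,fx=4,fy=4,interpolation=cv2.INTER_CUBIC)
t=cv2.resize(b[255:305,388:488],None,fx=4,fy=4,interpolation=cv2.INTER_CUBIC)
cv2.imwrite("pics/bed4.png",np.vstack([s,t]))
plan([(458,95,30,71.8,0,25),(458,95,2.5,71.8,0,9,1),(458,95,2.5,71.8,190,5,10)],p=p)
E
```

```text
avg [458.5  93.2  69.8] sd [0.4 0.1 0.4] 71.9
21.65 [457.9  93.3  69.3] [ 1.799e+02 -1.000e-01  7.190e+01] F [-0.3 -0.5  0. ] w 87.2 g 0.0 q [-32.   4.  18. 119.  -1.  57. -31.]
top (396.4, 333.1, 77.4, 65.3, 41.3) (441.8, 209.7, 73.6, 65.7, 40.7) (504.0, 389.4, 95.5, 64.9, 41.6)
side (457.5, 93.8, 72.4, 63.8, 41.3) (444.2, 199.7, 80.2, 50.7, 33.4)
pile top [ 457.1 -258.4] [41.2 64.6] 10.5
pile side [ 456.8 -267.6] [37.8 63.2] 10.8
[18] 1 -0.5 20 0 0; 0.5 -0.5 20 0 0; 0 0 7 0 0; 0 0 6.5 0 0; 0 0 7 0 0; 0 0 7 0 0; 0 0 0 0 0; 0 0 -0 0 190; 0 0 0 0 190; 0 0 0 0 190; 0 0 0 0 190; 0 0 0 0 190; 0 0 0 0 190; 0 0 0 0 190; 0 0 0 0 190; 0 0 0 0 190; 0 0 0 0 190; 0 0 0 0 190
```

View pics/bed4.png

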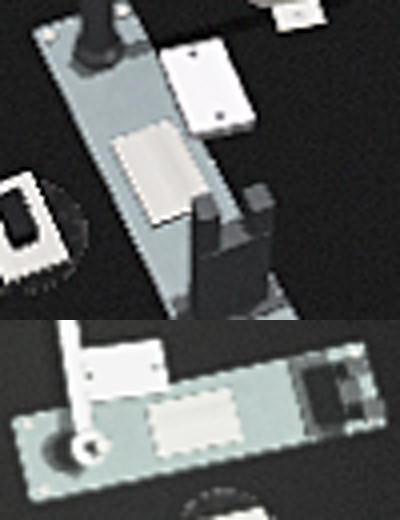

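The bed is bare again. The first plate now lies flat beside the carrier at about (419,267) in the top view, knocked there. I'll fetch it later and go on with plate 2 now.

Emit:
arm_command --series "1 -0.5 20 0 0; 0.5 0 20 0 0; 0 0 7 0 0; 0 0 6.5 0 0; 0 0 7 0 0; 0 0 7 0 0; 0 0 0 0 0; 0 0 0 0 190; 0 0 0 0 190; 0 0 0 0 190; 0 0 0 0 190; 0 0 0 0 190; 0 0 0 0 190; 0 0 0 0 190; 0 0 0 0 190; 0 0 0 0 190; 0 0 0 0 190; 0 0 0 0 190"

```text
time_s: 23.25
tool_pos: [0.4569, 0.0952, 0.0006]
tool_rot: [180.0, -0.0, 72.0]
force: [-0.7, 0.8, 0.4]
grip_width: 0.0397
grasp_force: 35.0
```

```bash
python3 - <<'E'
from h import *
p=avg(4)
plan([(p[0],p[1],120,None,190,24),(490,-120,185,90,190,34),(485,-200,185,98,190,34),(457.7,-262,50,100.6,190,30,5)],p=p)
E
```

```text
avg [456.8  95.2   0.6] sd [0. 0. 0.] 71.95
23.45 [456.9  95.2   0.6] [180.  -0.  72.] F [ 0.6  0.1 -0.2] w 39.8 g 35.0 q [-32.  10.  18. 122.  -4.  48. -29.]
[20] 0 0 -24 -0 190; 0 0 -24 -0 190; 0 0 -23.5 -0 190; 0 0 -24 -0 190; 0 0 -24 -0 190; -28 14 -9.5 -0.05 190; -28 12.5 -9 -0.04 190; -29 11.5 -9.5 -0.05 190; -29.5 10 -9 -0.04 190; -30 9 -9.5 -0.05 190; -30 7.5 -9 -0.04 190; -30.5 6 -9.5 -0.05 190; -26.5 -2 0 -0.04 190; -27 -2.5 0 -0.05 190; -26 -4.5 0 -0.04 190; -9.5 -6 22.5 -0.01 190; -10 -6 22.5 -0.01 190; -9.5 -6 22.5 -0.01 190; -9.5 -6 22.5 -0 190; -9 -6.5 22.5 -0.01 190
[6] -9.5 -6 22.5 -0.01 190; 0 0 0 0 190; 0 0 0 0 190; 0 0 0 0 190; 0 0 0 0 190; 0 0 0 0 190
```

Closure 140 is only a 39 mm opening, so I never really let go of the first plate and it fell off during the sideways move. From here I release with closure 100.

Emit:
arm_command --series "0 0 -24 0 190; 0 0 -24 0 190; 0 0 -23.5 0 190; 0 0 -24 0 190; 0 0 -24 0 190; -28 14 -9.5 -0.05 190; -28 12.5 -9 -0.04 190; -29 11.5 -9.5 -0.05 190; -29.5 10 -9 -0.04 190; -30 9 -9.5 -0.05 190; -30 7.5 -9 -0.04 190; -30.5 6 -9.5 -0.05 190; -26.5 -2 0 -0.04 190; -27 -2.5 0 -0.05 190; -26 -4.5 0 -0.04 190; -9.5 -6 22.5 -0.01 190; -10 -6 22.5 -0.01 190; -9.5 -6 22.5 -0.01 190; -9.5 -6 22.5 0 190; -9 -6.5 22.5 -0.01 190"

```text
time_s: 25.12
tool_pos: [0.4615, -0.2518, 0.0714]
tool_rot: [180.0, -0.0, 100.0]
force: [0.1, 0.2, -1.1]
grip_width: 0.0393
grasp_force: 35.0
```

Emit:
arm_command --series "-9.5 -6 22.5 -0.01 190; 0 0 0 0 190; 0 0 0 0 190; 0 0 0 0 190; 0 0 0 0 190; 0 0 0 0 190"

```text
time_s: 25.62
tool_pos: [0.4592, -0.2614, 0.0514]
tool_rot: [179.8, 0.0, 100.7]
force: [0.0, 0.4, -0.9]
grip_width: 0.0397
grasp_force: 35.0
```

```bash
python3 - <<'E'
from h import *
p=avg(4)
plan([(457.7,-262,20,100.6,190,20),(457.7,-262,9,100.6,190,4,3),(457.7,-262,9,100.6,100,4,5),(457.7,-262,40,100.6,100,12),(480,-190,120,100.6,0,30,2)],p=p)
look(5)
print(px2w("top",[[419,267.5]],.01))
E
```

```text
avg [ 458.7 -261.5   51. ] sd [0.3 0.  0.2] 100.65
25.8167 [ 458.3 -261.6   50.7] [179.9   0.  100.6] F [-0.5 -0.3 -1.2] w 39.3 g 35.0 q [ -7.  14.  38. 113. -11.  56.  47.]
[20] -0 -0.5 15.5 0 190; -0.5 -0.5 15.5 0 190; 0 -0 3.5 0 190; 0 -0 4 0 190; 0 -0 3.5 0 190; 0 0 0 0 190; 0 0 0 0 190; 0 0 0 0 190; 0 -0 -0 0 100; 0 0 0 0 100; 0 0 0 0 100; 0 0 0 0 100; 0 0 0 0 100; 0 0 0 0 100; 0 -0 -10.5 0 100; 0 -0 -10 0 100; 0 -0 -10.5 0 100; 16.5 9 -20 0 0; 17 8.5 -20 0 0; 16.5 9 -20 0 0
[3] 17 8.5 -20 0 0; 0 0 0 0 0; 0 0 0 0 0
top (396.3, 333.3, 77.8, 65.0, 41.3) (441.8, 209.7, 73.6, 65.7, 40.7) (504.0, 389.4, 95.5, 64.9, 41.6)
side
[[ 0.4973483  -0.21139009  0.01      ]]
```

Emit:
arm_command --series "0 -0.5 15.5 0 190; -0.5 -0.5 15.5 0 190; 0 0 3.5 0 190; 0 0 4 0 190; 0 0 3.5 0 190; 0 0 0 0 190; 0 0 0 0 190; 0 0 0 0 190; 0 0 0 0 100; 0 0 0 0 100; 0 0 0 0 100; 0 0 0 0 100; 0 0 0 0 100; 0 0 0 0 100; 0 0 -10.5 0 100; 0 0 -10 0 100; 0 0 -10.5 0 100; 16.5 9 -40 0 0; 17 8.5 -40 0 0; 20 9 -40 0 0"

```text
time_s: 27.58
tool_pos: [0.4716, -0.2096, 0.1536]
tool_rot: [180.0, 0.1, 100.5]
force: [1.7, 1.0, 0.5]
grip_width: 0.0656
grasp_force: 0.0
```

```bash
python3 - <<'E'
from h import *
st()
plan([(485,-120,200,100,0),(485,100,200,85,0),(442.5,208,70,74,0,38,5)])
E
```

```text
27.5833 [ 471.6 -209.6  153.6] [1.800e+02 1.000e-01 1.005e+02] F [1.7 1.  0.5] w 65.6 g 0.0 q [-15.   5.  38. 108.  -3.  68.  35.]
[19] 28.5 10 -15.5 0 0; 28.5 9.5 -15.5 0.01 0; 29 9.5 -15.5 -0 0; 36 6.5 0 0.04 0; 36.5 4.5 0 0.05 0; 36.5 3 0 0.04 0; 36.5 2 0 0.04 0; 36.5 -0 0 0.05 0; 36.5 -2 0 0.04 0; 21 -10.5 26 0.04 0; 20 -11 26 0.04 0; 20 -12 26 0.03 0; 19.5 -12.5 26 0.04 0; 19 -13.5 26 0.04 0; 0 0 0 0 0; 0 0 0 0 0; 0 0 0 0 0; 0 0 0 0 0; 0 0 0 0 0
```

Emit:
arm_command --series "28.5 10 -20 0 0; 28.5 9.5 -15.5 0.01 0; 29 9.5 -12 0 0; 36 6.5 0 0.04 0; 36.5 4.5 0 0.05 0; 36.5 3 0 0.04 0; 36.5 2 0 0.04 0; 36.5 0 0 0.05 0; 36.5 -2 0 0.04 0; 21 -10.5 26 0.04 0; 20 -11 26 0.04 0; 20 -12 26 0.03 0; 19.5 -12.5 26 0.04 0; 19 -13.5 26 0.04 0; 0 0 0 0 0; 0 0 0 0 0; 0 0 0 0 0; 0 0 0 0 0; 0 0 0 0 0"

```text
time_s: 29.17
tool_pos: [0.4431, 0.2077, 0.0701]
tool_rot: [179.9, -0.1, 74.1]
force: [1.0, -0.4, -0.7]
grip_width: 0.087
grasp_force: 0.0
```

```bash
python3 - <<'E'
from h import *
p=avg(4)
look(6,.018)
b=cv2.imread("pics/t6.png");a=cv2.imread("pics/s6.png")
s=cv2.resize(a[320:400,265:365],None,fx=4,fy=4,interpolation=cv2.INTER_CUBIC)
t=cv2.resize(b[255:305,388:488],None,fx=4,fy=4,interpolation=cv2.INTER_CUBIC)
cv2.imwrite("pics/bed6.png",np.vstack([s,t]))
for n,i,(x0,y0,x1,y1) in(("top",b,(406,255,440,280)),("side",a,(300,315,335,360))):
    roi=i[y0:y1,x0:x1]; m=cv2.inRange(roi,(225,225,225),(255,255,255))
    for c in cv2.findContours(m,cv2.RETR_EXTERNAL,cv2.CHAIN_APPROX_NONE)[0]:
        if cv2.contourArea(c)>60: print(n,cv2.minAreaRect(np.float32(px2w(n,c.reshape(-1,2)+[x0,y0],.011)[:,:2]*1000)))
plan([(442,208,30,74,0,25),(442,208,3.5,74,0,9,1),(442,208,3.5,74,190,5,10)],p=p)
E
```

```text
avg [442.4 207.9  69.5] sd [0.3 0.1 0.3] 74.16
29.3667 [442.1 208.   69.1] [ 1.80e+02 -1.00e-01  7.42e+01] F [ 0.2  0.1 -0.1] w 87.0 g 0.0 q [-40.   7.  13. 116.  -2.  57. -43.]
top (396.9, 336.0, 77.2, 59.4, 40.8) (504.0, 389.2, 95.5, 65.2, 41.6)
side (442.9, 206.9, 77.5, 63.3, 42.3)
pile top [ 456.5 -261.7] [43.  65.5] 11.4
pile side [ 455.5 -261.7] [40.7 64.3] 9.8
top ((498.09259033203125, -206.67214965820312), (68.98115539550781, 72.40003967285156), 86.83329772949219)
side ((465.742431640625, -239.90902709960938), (31.943870544433594, 30.88594627380371), 77.85803985595703)
side ((497.1291198730469, -209.5723876953125), (37.40924835205078, 62.976402282714844), 4.130753517150879)
[17] -0 -0 19.5 0 0; -0 -0.5 20 0 0; -0 0 9 0 0; -0 0 8.5 0 0; -0 0 9 0 0; 0 0 0 0 0; -0 0 -0 0 190; 0 0 0 0 190; 0 0 0 0 190; 0 0 0 0 190; 0 0 0 0 190; 0 0 0 0 190; 0 0 0 0 190; 0 0 0 0 190; 0 0 0 0 190; 0 0 0 0 190; 0 0 0 0 190
```

View pics/bed6.png

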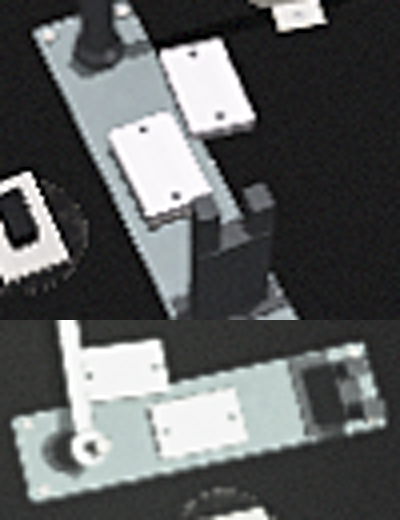

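Plate 2 now sits on the bed, measured at (456,-262) against the bed's (457,-262). The first plate lies flat at about (497,-209). I pick plate 3.

Emit:
arm_command --series "0 0 19.5 0 0; 0 -0.5 20 0 0; 0 0 9 0 0; 0 0 8.5 0 0; 0 0 9 0 0; 0 0 0 0 0; 0 0 0 0 190; 0 0 0 0 190; 0 0 0 0 190; 0 0 0 0 190; 0 0 0 0 190; 0 0 0 0 190; 0 0 0 0 190; 0 0 0 0 190; 0 0 0 0 190; 0 0 0 0 190; 0 0 0 0 190; 0 0 0 0 190"

```text
time_s: 30.97
tool_pos: [0.441, 0.2085, 0.0025]
tool_rot: [180.0, -0.0, 74.2]
force: [0.6, 0.1, 1.3]
grip_width: 0.0395
grasp_force: 35.0
```

```bash
python3 - <<'E'
from h import *
p=avg(3)
plan([(p[0],p[1],120,None,190,28),(485,60,185,82,190,36),(490,-120,190,90,190,36),(485,-200,185,98,190,34),(458,-262,60,100.6,190,30,5)],p=p)
E
```

```text
avg [441.1 208.5   2.5] sd [0. 0. 0.] 74.24
31.1167 [441.1 208.5   2.5] [180.   -0.   74.2] F [ 1.1 -0.2  1. ] w 39.6 g 35.0 q [-40.  12.  13. 119.  -3.  49. -41.]
[20] 0 0 -23.5 -0 190; 0 0 -23.5 -0 190; 0 0 -23.5 -0 190; 0 0 -23.5 -0 190; 0 0 -23.5 -0 190; -26 16.5 -13 -0.03 190; -27 15.5 -13 -0.02 190; -27 15.5 -13 -0.03 190; -27.5 14.5 -13 -0.03 190; -27.5 13.5 -13 -0.03 190; -29.5 5 -1 -0.02 190; -30 4 -0.5 -0.02 190; -29.5 3.5 -1 -0.03 190; -30 3 -1 -0.02 190; -30 2 -0.5 -0.02 190; -30 1.5 -1 -0.02 190; -26.5 -1.5 1.5 -0.05 190; -27 -3 2 -0.05 190; -26 -4 1.5 -0.04 190; -11.5 -7 25 -0.01 190
[9] -11.5 -7 25 -0.01 190; -11.5 -7.5 25 -0.01 190; -11.5 -7 25 -0.01 190; -11.5 -7.5 25 -0.01 190; 0 0 0 0 190; 0 0 0 0 190; 0 0 0 0 190; 0 0 0 0 190; 0 0 0 0 190
```

Emit:
arm_command --series "0 0 -23.5 0 190; 0 0 -23.5 0 190; 0 0 -23.5 0 190; 0 0 -23.5 0 190; 0 0 -23.5 0 190; -26 16.5 -13 -0.03 190; -27 15.5 -13 -0.02 190; -27 15.5 -13 -0.03 190; -27.5 14.5 -13 -0.03 190; -27.5 13.5 -13 -0.03 190; -29.5 5 -1 -0.02 190; -30 4 -0.5 -0.02 190; -29.5 3.5 -1 -0.03 190; -30 3 -1 -0.02 190; -30 2 -0.5 -0.02 190; -30 1.5 -1 -0.02 190; -26.5 -1.5 1.5 -0.05 190; -27 -3 2 -0.05 190; -26 -4 1.5 -0.04 190; -11.5 -7 25 -0.01 190"

```text
time_s: 32.78
tool_pos: [0.4818, -0.2173, 0.1634]
tool_rot: [179.6, 0.3, 98.2]
force: [0.9, -1.3, -0.6]
grip_width: 0.0396
grasp_force: 35.0
```

Emit:
arm_command --series "-11.5 -7 25 -0.01 190; -11.5 -7.5 25 -0.01 190; -11.5 -7 25 -0.01 190; -11.5 -7.5 25 -0.01 190; 0 0 0 0 190; 0 0 0 0 190; 0 0 0 0 190; 0 0 0 0 190; 0 0 0 0 190"

```text
time_s: 33.53
tool_pos: [0.4599, -0.2617, 0.0615]
tool_rot: [179.8, 0.0, 100.7]
force: [-0.4, 0.1, -1.8]
grip_width: 0.0396
grasp_force: 35.0
```

```bash
python3 - <<'E'
from h import *
p=avg(4)
plan([(458.2,-262,32,100.6,190,20),(458.2,-262,20.8,100.6,190,4,3),(458.2,-262,20.8,100.6,100,4,5),(458.2,-262,40,100.6,100,10)],p=p)
E
```

```text
avg [ 459.2 -261.8   60.9] sd [0.3 0.1 0.3] 100.66
33.7333 [ 458.8 -261.9   60.6] [179.9   0.  100.6] F [-0.1 -0.5 -1. ] w 39.3 g 35.0 q [ -8.  14.  39. 112. -10.  57.  46.]
[16] 0 -0.5 14.5 0 190; 0 -0.5 14.5 0 190; 0 0 3.5 0 190; 0 0 4 0 190; 0 0 3.5 0 190; 0 0 0 0 190; 0 0 0 0 190; 0 0 0 0 190; 0 0 0 0 100; 0 0 0 0 100; 0 0 0 0 100; 0 0 0 0 100; 0 0 0 0 100; 0 0 0 0 100; 0 0 -9.5 0 100; 0 0 -9.5 0 100
```

Emit:
arm_command --series "0 -0.5 14.5 0 190; 0 0 14.5 0 190; 0 0 3.5 0 190; 0 0 4 0 190; 0 0 3 0 190; 0 0 0 0 190; 0 0 0 0 190; 0 0 0 0 190; 0 0 0 0 100; 0 0 0 0 100; 0 0 0 0 100; 0 0 0 0 100; 0 0 0 0 100; 0 0 0 0 100; 0 0 -10 0 100; 0 0 -12 0 100; 0 0 -20 0 100; 0 0 -30 0 100; 0 0 0 0 100; 0 0 0 0 100"

```text
time_s: 35.4
tool_pos: [0.4595, -0.2632, 0.0953]
tool_rot: [179.7, 0.1, 100.6]
force: [0.4, 0.9, -1.1]
grip_width: 0.0526
grasp_force: 0.0
```

```bash
python3 - <<'E'
from h import *
f=lambda p:np.float64(p)/4+[388,175]
C=px2w("top",f([(82,345),(163,340),(167,388),(88,398)]),.01)*1000;print(C.round(1),C.mean(0))
g=lambda p:np.float64(p)/4+[265,320]
C=px2w("side",g([(160,50),(214,38),(256,123),(198,132)]),.01)*1000;print(C.round(1),C.mean(0))
p=avg(4)
plan([(497.4,-214,110,94,100,20),(497.4,-214,70,94,100,20,4)],p=p)
E
```

```text
[[ 517.1 -180.9   10. ]
 [ 519.2 -242.    10. ]
 [ 482.9 -242.8   10. ]
 [ 477.  -183.2   10. ]] [ 499.06304477 -212.22807566   10.        ]
[[ 476.1 -177.4   10. ]
 [ 511.1 -175.8   10. ]
 [ 520.7 -243.7   10. ]
 [ 485.1 -242.2   10. ]] [ 498.22670725 -209.76482217   10.        ]
avg [ 457.6 -262.2   92.7] sd [0.5 0.2 0.8] 100.6
35.6 [ 457.  -261.9   91.8] [-179.9   -0.   100.6] F [ 0.6 -0.2 -0. ] w 52.7 g 0.0 q [ -9.  11.  40. 111.  -8.  61.  45.]
[11] 10 12 -4.5 0.03 100; 10.5 11.5 -4 0.03 100; 10.5 11.5 -4.5 0.03 100; 11 11 -4.5 0.03 100; 0 0 13.5 -0 100; 0 0 13.5 -0 100; 0 0 13 -0 100; 0 0 0 0 100; 0 0 0 0 100; 0 0 0 0 100; 0 0 0 0 100
```

Emit:
arm_command --series "10 12 -4.5 0.02 100; 10 11.5 -4 0.02 100; 10 11.5 -4.5 0.02 100; 11 11 -4.5 0 100; 0 0 0 0 100; 0 0 13.5 0 100; 0 0 13.5 0 100; 0 0 13 0 100; 0 0 0 0 100; 0 0 0 0 100; 0 0 0 0 100; 0 0 0 0 100"

```text
time_s: 36.6
tool_pos: [0.4971, -0.2152, 0.0706]
tool_rot: [179.9, 0.0, 97.1]
force: [0.9, -0.1, 0.3]
grip_width: 0.053
grasp_force: 0.0
```

```bash
python3 - <<'E'
from h import *
p=avg(5)
a=cams.read_camera("side"); b=cams.read_camera("top")
s=cv2.resize(a[300:400,265:365],None,fx=5,fy=5,interpolation=cv2.INTER_CUBIC)
cv2.imwrite("pics/s7.png",s)
plan([(498.5,-215,30,97,100,20),(498.5,-215,6,97,100,8,5)],p=p)
E
```

```text
avg [ 497.2 -214.9   70.5] sd [0.1 0.1 0.1] 97.16
36.85 [ 497.1 -214.8   70.4] [180.    0.   97.2] F [0.3 0.1 0.1] w 52.8 g 0.0 q [-13.  15.  38. 110. -10.  59.  37.]
[12] -0 0.5 13.5 0 100; -0 0.5 13.5 0 100; -0.5 0.5 13.5 0 100; 0 -0 6 0 100; 0 -0 6 0 100; 0 -0 6 0 100; 0 -0 6 0 100; 0 0 0 0 100; 0 0 0 0 100; 0 0 0 0 100; 0 0 0 0 100; 0 0 0 0 100
```

View pics/s7.png

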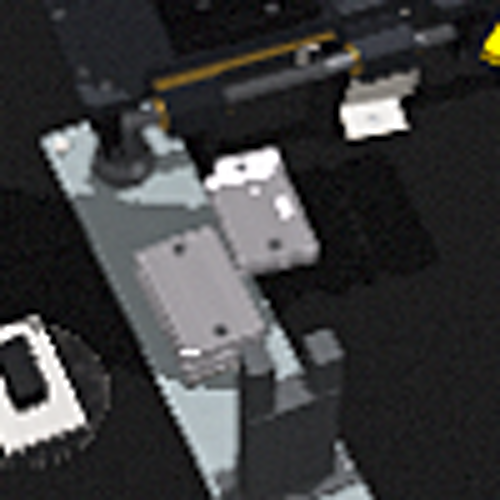

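Two plates are piled squarely at (200,305), and the fallen one lies flat against the base edge at (265,210). I descend on it.

Emit:
arm_command --series "0 0.5 13.5 0 100; 0 0.5 13.5 0 100; -0.5 0.5 13.5 0 100; 0 0 6 0 100; 0 0 6 0 100; 0 0 6 0 100; 0 0 5.5 0 100; 0 0 0 0 100; 0 0 0 0 100; 0 0 0 0 190; 0 0 0 0 190; 0 0 0 0 190; 0 0 0 0 190; 0 0 0 0 190; 0 0 0 0 190; 0 0 0 0 190"

```text
time_s: 38.28
tool_pos: [0.4954, -0.2148, 0.0123]
tool_rot: [-179.7, -0.5, 97.1]
force: [-25.4, 9.3, 67.2]
grip_width: 0.0234
grasp_force: 33.4
```

```bash
python3 - <<'E'
from h import *
p=avg(4)
# raise, shift over bed with the 4 mm offset along the plate kept
plan([(p[0],p[1],80,None,190,15),(459,-266,70,100.6,190,20,5)],p=p)
E
```

```text
avg [ 495.1 -214.9   12.3] sd [0.1 0.  0. ] 97.09
38.4833 [ 495.  -214.9   12.3] [-179.6   -0.5   97.1] F [-27.   10.1  67.6] w 22.9 g 33.5 q [-10.  20.  36. 112. -15.  53.  40.]
[14] 0 0 -13.5 -0 190; 0 0 -13.5 -0 190; 0 0 -13.5 -0 190; 0 0 -13.5 -0 190; 0 0 -13.5 -0 190; -11.5 -10.5 2.5 -0.02 190; -11.5 -11 2.5 -0.01 190; -11 -10.5 2.5 -0.02 190; -11 -11 2.5 -0.01 190; 0 0 0 0 190; 0 0 0 0 190; 0 0 0 0 190; 0 0 0 0 190; 0 0 0 0 190
```

A finger landed on the plate's top, so I raise and look.

Emit:
arm_command --series "0 0 -8 0 100; 0 0 -12 0 100; 0 0 -20 0 100; 0 0 -20 0 100; 0 0 -30 0 80; -20 -30 0 0 80; -20 -30 0 0 80; 0 0 0 0 80; 0 0 0 0 80"

```text
time_s: 39.23
tool_pos: [0.4423, -0.2637, 0.096]
tool_rot: [180.0, -0.0, 96.9]
force: [0.3, -0.1, -0.6]
grip_width: 0.0594
grasp_force: 0.0
```

```bash
python3 - <<'E'
from h import *
st()
a=cams.read_camera("side"); b=cams.read_camera("top")
cv2.imwrite("pics/s8f.png",a);cv2.imwrite("pics/t8f.png",b)
s=cv2.resize(a[300:400,265:365],None,fx=5,fy=5,interpolation=cv2.INTER_CUBIC)
t=cv2.resize(b[235:305,388:488],None,fx=5,fy=5,interpolation=cv2.INTER_CUBIC)[:, :]
s=s[:,:]; o=np.zeros((500,800,3),np.uint8); o[:500,:400]=s[:, 50:450]; o[:350,400:]=t[:, :400]
cv2.imwrite("pics/c8.png",o)
E
```

```text
39.2333 [ 442.3 -263.7   96. ] [180.   -0.   96.9] F [ 0.3 -0.1 -0.6] w 59.4 g 0.0 q [-10.   9.  41. 112.  -7.  61.  41.]
```

View pics/c8.png

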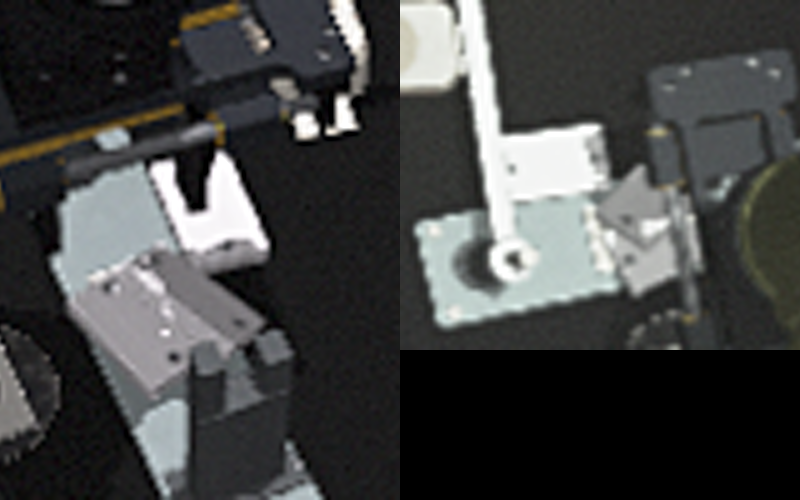

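The crop shows the pile's plates disturbed: the top one is twisted and tilted at (215,300). The fallen plate is still flat at (220,215). I clear the arm and measure.

Emit:
arm_command --series "0 0 -20 0 80; 0 0 -30 0 80; 0 0 -40 0 0; 0 0 -20 0 0; 30 20 0 0 0; 35 15 0 0 0; 35 10 0 0 0; 35 10 0 0 0; 35 10 0 0 0; 35 10 0 0 0; 35 0 0 0 0; 0 0 0 0 0; 0 0 0 0 0"

```text
time_s: 40.42
tool_pos: [0.4884, -0.0111, 0.2055]
tool_rot: [-180.0, 0.0, 97.6]
force: [0.9, -0.8, 0.7]
grip_width: 0.087
grasp_force: 0.0
```

```bash
python3 - <<'E'
from h import *
st()
a=cams.read_camera("side"); b=cams.read_camera("top")
cv2.imwrite("pics/s9f.png",a);cv2.imwrite("pics/t9f.png",b)
s=cv2.resize(a[310:400,270:350],None,fx=5,fy=5,interpolation=cv2.INTER_CUBIC)
t=cv2.resize(b[245:295,398:478],None,fx=5,fy=5,interpolation=cv2.INTER_CUBIC)
o=np.zeros((450,800,3),np.uint8); o[:450,:400]=s; o[:250,400:]=t
cv2.imwrite("pics/c9.png",o)
E
```

```text
40.4167 [488.4 -11.1 205.5] [-180.     0.    97.6] F [ 0.9 -0.8  0.7] w 87.0 g 0.0 q [-28.  -2.  26. 108.   1.  74.   5.]
```

View pics/c9.png

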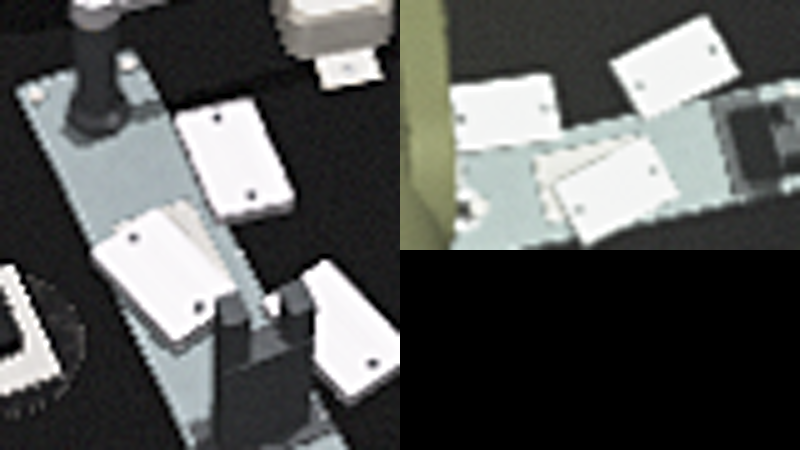

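One plate (B) lies skewed across the bed, one (C) is off behind it toward the keeper, and the first (A) is still beside the base. I measure all three.

```bash
cat >> h.py <<'E'
def bright(n,i,box,z,th=228,amin=50):
    x0,y0,x1,y1=box; m=cv2.inRange(i[y0:y1,x0:x1],(th,)*3,(255,)*3)
    for c in cv2.findContours(m,cv2.RETR_EXTERNAL,cv2.CHAIN_APPROX_NONE)[0]:
        if cv2.contourArea(c)<amin: continue
        c=c.reshape(-1,2)+[x0,y0]; r=cv2.minAreaRect(np.float32(px2w(n,c,z)[:,:2]*1000)); (a,b),t=r[1],r[2]
        if a>b:a,b,t=b,a,t-90
        print(n,'z',z,c.mean(0).round(0),np.round(r[0],1),'yaw',round((t+90)%180,1),round(b,1),round(a,1))
E
python3 - <<'E'
from h import *
a=cv2.imread("pics/s9f.png");b=cv2.imread("pics/t9f.png")
for z in(.010,.018):
    bright("side",a,(285,325,352,395),z); bright("top",b,(405,245,478,295),z)
E
```

```text
side z 0.01 [339. 376.] [ 521.3 -313.9] yaw 116.0 63.2 37.3
side z 0.01 [303. 364.] [ 451.  -265.8] yaw 116.1 65.1 40.5
side z 0.01 [316. 341.] [ 497.8 -209.2] yaw 94.8 62.6 37.8
top z 0.01 [438. 280.] [ 458.2 -267.9] yaw 115.5 67.3 58.3
top z 0.01 [419. 267.] [ 498.7 -210.3] yaw 96.0 61.0 37.9
top z 0.01 [453. 258.] [ 522.8 -314.2] yaw 114.8 62.7 37.2
side z 0.018 [339. 376.] [ 519.6 -318.7] yaw 116.0 62.7 37.0
side z 0.018 [303. 364.] [ 449.9 -271. ] yaw 116.1 64.6 40.2
side z 0.018 [316. 341.] [ 496.3 -214.9] yaw 94.8 62.1 37.5
top z 0.018 [438. 280.] [ 457.9 -265.8] yaw 115.5 66.9 57.9
top z 0.018 [419. 267.] [ 498.1 -208.5] yaw 96.0 60.6 37.7
top z 0.018 [453. 258.] [ 522.1 -311.8] yaw 114.8 62.4 37.0
```

```bash
python3 - <<'E'
from h import *
f=lambda p:(np.float64(p)-[400,0])/5+[398,245]
C=px2w("top",f([(553,180),(638,135),(678,192),(592,243)]),.018)*1000;print("B",C.mean(0))
plan([(490,-120,195,97,90),(498.5,-212,150,96,90,34),(498.5,-212,60,96,90,30,5)])
E
```

```text
B [ 450.4737806  -272.29542654   18.        ]
[15] -35 -4 3.5 0 90; -34.5 -4 3.5 0 90; -35 -3.5 4 0 90; -23 -1 11 0.01 90; -23 -0.5 11.5 0 90; -23.5 -0.5 11 0.01 90; -23 -0.5 11.5 0 90; 0 0 30 0 90; 0 0 30 0 90; 0 0 30 0 90; 0 0 0 0 90; 0 0 0 0 90; 0 0 0 0 90; 0 0 0 0 90; 0 0 0 0 90
```

Emit:
arm_command --series "-35 -4 3.5 0 90; -34.5 -4 3.5 0 90; -35 -3.5 4 0 90; -23 -1 11 0.01 90; -23 -0.5 11.5 0 90; -23.5 -0.5 11 0.01 90; -23 -0.5 11.5 0 90; 0 0 30 0 90; 0 0 30 0 90; 0 0 30 0 90; 0 0 0 0 90; 0 0 0 0 90; 0 0 0 0 90; 0 0 0 0 90; 0 0 0 0 90"

```text
time_s: 41.77
tool_pos: [0.4995, -0.2126, 0.062]
tool_rot: [179.8, 0.1, 96.0]
force: [-0.8, -0.4, 0.4]
grip_width: 0.0565
grasp_force: 0.0
```

```bash
python3 - <<'E'
from h import *
p=avg(4)
plan([(498.5,-212,25,96,90,20),(498.5,-212,6,96,90,7,4)],p=p)
E
```

```text
avg [ 498.9 -212.2   61.2] sd [0.3 0.1 0.3] 96.03
41.9667 [ 498.6 -212.    60.8] [179.9   0.   96. ] F [0.1 0.2 0.3] w 56.6 g 0.0 q [-12.  15.  37. 110. -11.  58.  35.]
[9] 0 -0 18 0 90; 0 -0.5 18 0 90; 0 0 6.5 0 90; 0 0 6.5 0 90; 0 0 6 0 90; 0 0 0 0 90; 0 0 0 0 90; 0 0 0 0 90; 0 0 0 0 90
```

Emit:
arm_command --series "0 0 18 0 90; 0 0 18 0 90; 0 0 6.5 0 90; 0 0 6 0 90; 0 0 0 0 90; 0 0 0 0 90; 0 0 0 0 90"

```text
time_s: 42.55
tool_pos: [0.4986, -0.2123, 0.0122]
tool_rot: [179.9, 0.0, 96.0]
force: [-0.2, -0.1, 0.6]
grip_width: 0.0562
grasp_force: 0.0
```

Emit:
arm_command --series "0 0 3.5 0 90; 0 0 3 0 90; 0 0 0 0 90; 0 0 0 0 90; 0 0 0 0 90"

```text
time_s: 42.97
tool_pos: [0.4986, -0.211, 0.005]
tool_rot: [179.9, -0.1, 96.0]
force: [2.1, 3.9, 0.7]
grip_width: 0.0565
grasp_force: 1.6
```

Emit:
arm_command --series "0 0 0 0 190; 0 0 0 0 190; 0 0 0 0 190; 0 0 0 0 190; 0 0 0 0 190; 0 0 0 0 190; 0 0 0 0 190"

```text
time_s: 43.55
tool_pos: [0.4952, -0.2111, 0.004]
tool_rot: [-179.7, -0.2, 96.0]
force: [-4.6, 4.2, 2.9]
grip_width: 0.0393
grasp_force: 35.8
```

Emit:
arm_command --series "0 0 -8 0 190; 0 0 -15 0 190; 0 0 -25 0 190; 0 0 -30 0 190; 0 0 -35 0 190; 0 0 -35 0 190; 0 0 -30 0 190; 0 0 0 0 190; 0 0 0 0 190"

```text
time_s: 44.3
tool_pos: [0.4993, -0.2139, 0.1854]
tool_rot: [179.7, 0.2, 96.0]
force: [-0.8, 0.1, -1.6]
grip_width: 0.0396
grasp_force: 35.0
```

```bash
python3 - <<'E'
from h import *
p=avg(3)
plan([(490,-110,185,96,190),(455,-40,40,90,190,34),(455,-40,9,90,190,9,4),(455,-40,9,90,90,9,6),(455,-40,40,90,90,15)],p=p)
E
```

```text
avg [ 497.5 -212.6  182.5] sd [0.4 0.4 0.7] 95.98
44.45 [ 497.1 -212.2  181.7] [-179.9   -0.    96. ] F [ 0.2 -0.1 -0.6] w 39.6 g 35.0 q [-15.   7.  39. 103.  -5.  71.  31.]
[20] 34.5 1 -1 -0 190; 34 1 -0.5 -0 190; 34.5 1 -1 -0 190; 14.5 -5.5 29 0.02 190; 14.5 -5.5 29 0.02 190; 14.5 -6 29 0.02 190; 14.5 -6.5 29 0.02 190; 14 -6.5 29 0.02 190; -0 -0 8 0 190; -0 -0 7.5 0 190; -0 -0 8 0 190; -0 -0 7.5 0 190; 0 0 0 0 190; 0 0 0 0 190; 0 0 0 0 190; 0 0 0 0 190; -0 -0 0 0 90; 0 0 0 0 90; 0 0 0 0 90; 0 0 0 0 90
[6] 0 0 0 0 90; 0 0 0 0 90; 0 0 0 0 90; -0 -0 -10.5 0 90; -0 -0 -10 0 90; -0 -0 -10.5 0 90
```

Emit:
arm_command --series "34.5 1 -1 0 190; 34 1 -0.5 0 190; 34.5 1 -1 0 190; 14.5 -5.5 29 0.02 190; 14.5 -5.5 29 0.02 190; 14.5 -6 29 0.02 190; 14.5 -6.5 29 0.02 190; 14 -6.5 29 0.02 190; 0 0 8 0 190; 0 0 8.5 0 190; 0 0 9 0 190; 0 0 8.5 0 190; 0 0 0 0 190; 0 0 0 0 190; 0 0 0 0 190; 0 0 0 0 90; 0 0 0 0 90; 0 0 0 0 90; 0 0 0 0 90; 0 0 0 0 90"

```text
time_s: 46.12
tool_pos: [0.4558, -0.0393, 0.0067]
tool_rot: [180.0, -0.0, 90.3]
force: [0.3, -0.5, 0.0]
grip_width: 0.0559
grasp_force: 0.0
```

```bash
python3 - <<'E'
from h import *
p=avg(3)
plan([(p[0],p[1],60,None,90,20),(490,-110,195,96,90,34),(485,-200,185,105,90,34),(450,-271.5,70,116,90,30,5)],p=p)
E
```

```text
avg [455.7 -39.3   6.6] sd [0. 0. 0.] 90.29
46.2667 [455.6 -39.3   6.5] [180.   -0.   90.3] F [ 1.2 -0.1  0.1] w 56.0 g 0.0 q [-26.   9.  29. 123.  -6.  49.   7.]
[20] 0 0 -18 -0 90; 0 0 -17.5 -0 90; 0 0 -18 -0 90; -14 7 -27 -0.02 90; -14.5 6.5 -27 -0.02 90; -14.5 6 -27 -0.02 90; -14.5 6 -27 -0.02 90; -14.5 5.5 -27 -0.02 90; -29.5 -5 3.5 -0.05 90; -29.5 -6 3 -0.05 90; -29.5 -8 3.5 -0.06 90; -12 -10.5 23 -0.04 90; -11.5 -11 23 -0.04 90; -11 -11 23 -0.03 90; -10.5 -12 23 -0.04 90; -10.5 -12 23 -0.04 90; 0 0 0 0 90; 0 0 0 0 90; 0 0 0 0 90; 0 0 0 0 90
[1] 0 0 0 0 90
```

Emit:
arm_command --series "0 0 -18 0 90; 0 0 -17.5 0 90; 0 0 -18 0 90; -14 7 -27 -0.02 90; -14.5 6.5 -27 -0.02 90; -14.5 6 -27 -0.02 90; -14.5 6 -27 -0.02 90; -14.5 5.5 -27 -0.02 90; -29.5 -5 3.5 -0.05 90; -29.5 -6 3 -0.05 90; -29.5 -8 3.5 -0.06 90; -12 -10.5 23 -0.04 90; -11.5 -11 23 -0.04 90; -11 -11 23 -0.03 90; -10.5 -12 23 -0.04 90; -10.5 -12 23 -0.04 90; 0 0 0 0 90; 0 0 0 0 90; 0 0 0 0 90; 0 0 0 0 90"

```text
time_s: 47.93
tool_pos: [0.4517, -0.271, 0.0713]
tool_rot: [179.9, 0.1, 116.1]
force: [-0.0, 0.7, 0.9]
grip_width: 0.0564
grasp_force: 0.0
```

```bash
python3 - <<'E'
from h import *
p=avg(4)
plan([(450,-271.5,35,116,90,18),(450,-271.5,11,116,90,7,2),(450,-271.5,11,116,190,7,7)],p=p)
E
```

```text
avg [ 451.4 -271.    71.1] sd [0.3 0.1 0.2] 116.16
48.1333 [ 451.  -271.2   70.8] [1.799e+02 1.000e-01 1.161e+02] F [0.1 0.8 0.7] w 56.6 g 0.0 q [ -8.  13.  41. 112. -10.  58.  63.]
[17] 0 -0.5 12 0 90; 0 -0.5 12 0 90; 0 -0.5 12 0 90; 0 0 6 0 90; 0 0 6 0 90; 0 0 6 0 90; 0 0 6 0 90; 0 0 0 0 90; 0 0 0 0 90; 0 0 0 0 190; 0 0 0 0 190; 0 0 0 0 190; 0 0 0 0 190; 0 0 0 0 190; 0 0 0 0 190; 0 0 0 0 190; 0 0 0 0 190
```

Emit:
arm_command --series "0 -0.5 12 0 90; 0 -0.5 12 0 90; 0 0 12 0 90; 0 0 6 0 90; 0 0 6 0 90; 0 0 6 0 90; 0 0 6 0 90; 0 0 0 0 90; 0 0 0 0 190; 0 0 0 0 190; 0 0 0 0 190; 0 0 0 0 190; 0 0 0 0 190; 0 0 0 0 190; 0 0 0 0 190; 0 0 -4 0 190; 0 0 -4 0 190; 0 0 0 0 190; 0 0 0 0 190"

```text
time_s: 49.72
tool_pos: [0.4492, -0.2721, 0.0182]
tool_rot: [180.0, 0.0, 116.1]
force: [-0.7, -0.3, -0.7]
grip_width: 0.0394
grasp_force: 35.0
```

```bash
python3 - <<'E'
from h import *
p=avg(5)
plan([(458.2,-261.8,p[2],100.6,190,5,2)],p=p)
E
```

```text
avg [ 449.  -272.    17.8] sd [0.1 0.  0.1] 116.07
49.9667 [ 448.9 -272.    17.8] [-180.    -0.   116.1] F [-0.5 -0.2 -1. ] w 39.3 g 35.0 q [ -6.  18.  39. 114. -14.  53.  66.]
[5] 1.5 4.5 -0 0.09 190; 2 4 -0 0.09 190; 2.5 3.5 -0 0.09 190; 0 0 0 0 190; 0 0 0 0 190
```

Emit:
arm_command --series "1.5 4.5 0 0.09 190; 2 4 0 0.09 190; 2.5 3.5 0 0.09 190; 0 0 0 0 190; 0 0 3 0 190; 0 0 4 0 190; 0 0 1 0 190; 0 0 0 0 190; 0 0 0 0 190; 0 0 0 0 190; 0 0 0 0 190"

```text
time_s: 50.88
tool_pos: [0.4581, -0.2624, 0.0103]
tool_rot: [180.0, -0.0, 100.7]
force: [-1.6, 1.5, 5.8]
grip_width: 0.0395
grasp_force: 35.0
```

```bash
python3 - <<'E'
from h import *
avg(4)
E
```

```text
avg [ 458.1 -262.3   10.2] sd [0. 0. 0.] 100.67
51.0833 [ 458.1 -262.3   10.2] [180.   -0.  100.7] F [0.  1.  5.2] w 39.7 g 35.0 q [ -9.  19.  41. 114. -16.  52.  51.]
```

Emit:
arm_command --series "0 0 0 0 95; 0 0 0 0 95; 0 0 0 0 95; 0 0 0 0 95; 0 0 0 0 95; 0 0 -8 0 95; 0 0 -12 0 95; 0 0 -25 0 95; 0 0 -35 0 95; 0 0 -35 0 95; 0 0 0 0 95; 0 0 0 0 95"

```text
time_s: 52.08
tool_pos: [0.4601, -0.263, 0.1282]
tool_rot: [179.7, 0.1, 100.6]
force: [-0.9, -0.0, -0.7]
grip_width: 0.0549
grasp_force: 0.0
```

```bash
python3 - <<'E'
from h import *
p=avg(3)
a=cams.read_camera("side"); bright("side",a,(285,325,352,395),.018)
plan([(529.2,-310.6,150,25.3,0,30),(529.2,-310.6,70,25.3,0,25,5)],p=p)
E
```

```text
avg [ 458.1 -261.9  125.3] sd [0.5 0.3 0.8] 100.6
52.2333 [ 457.6 -261.7  124.4] [-1.800e+02 -1.000e-01  1.006e+02] F [ 0.5  0.  -0.4] w 54.2 g 0.0 q [-14.   9.  45. 109.  -7.  65.  44.]
side z 0.018 [340. 378.] [ 524.  -326.8] yaw 113.2 43.4 37.3
[20] -5 5 -2 0.11 0; -4.5 5.5 -2 0.11 0; -4 6 -2 0.11 0; -3 6.5 -2 0.11 0; -2.5 7 -2.5 0.11 0; -1.5 7 -2 0.11 0; -1 7 -2 0.11 0; -0 7 -2 0.11 0; 0.5 7.5 -2 0.11 0; 1.5 7 -2 0.11 0; 2 6.5 -2 0.1 0; 3 7 -2 0.11 0; 0 -0 20 0 0; 0 -0 20 0 0; 0 -0 20 0 0; 0 -0 20 0 0; 0 0 0 0 0; 0 0 0 0 0; 0 0 0 0 0; 0 0 0 0 0
[1] 0 0 0 0 0
```

Emit:
arm_command --series "-5 5 -2 0.11 0; -4.5 5.5 -2 0.11 0; -4 6 -2 0.11 0; -3 6.5 -2 0.11 0; -2.5 7 -2.5 0.11 0; -1.5 7 -2 0.11 0; -1 7 -2 0.11 0; 0 7 -2 0.11 0; 0.5 7.5 -2 0.11 0; 1.5 7 -2 0.11 0; 2 6.5 -2 0.1 0; 3 7 -2 0.11 0; 0 0 20 0 0; 0 0 20 0 0; 0 0 20 0 0; 0 0 20 0 0; 0 0 0 0 0; 0 0 0 0 0; 0 0 0 0 0; 0 0 0 0 0"

```text
time_s: 53.95
tool_pos: [0.5299, -0.3117, 0.0706]
tool_rot: [179.9, -0.1, 25.5]
force: [1.0, -0.1, -0.0]
grip_width: 0.087
grasp_force: 0.0
```

```bash
python3 - <<'E'
from h import *
p=avg(4)
b=cams.read_camera("top"); bright("top",b,(405,245,478,295),.010);bright("top",b,(405,262,450,295),.018)
plan([(529.2,-310.6,30,25.3,0,18),(529.2,-310.6,3,25.3,0,7,2),(529.2,-310.6,3,25.3,120,7,5)],p=p)
E
```

```text
avg [ 529.9 -311.4   70.6] sd [0.1 0.1 0.2] 25.54
54.15 [ 529.8 -311.2   70.3] [ 1.80e+02 -1.00e-01  2.56e+01] F [-0.4 -0.2 -0.3] w 87.2 g 0.0 q [-13.  29.  52. 100. -25.  64. -17.]
top z 0.01 [408. 273.] [ 492.6 -180.7] yaw 0.6 124.1 24.3
top z 0.018 [408. 278.] [ 472.5 -179.3] yaw 0.6 84.1 24.1
[15] -0 -0.5 13.5 0 0; -0 -0 13.5 0 0; -0 -0.5 13.5 0 0; -0 -0 7 0 0; -0 -0 6.5 0 0; -0 -0 7 0 0; -0 -0 6.5 0 0; 0 0 0 0 0; 0 0 0 0 0; -0 -0 0 0 120; 0 0 0 0 120; 0 0 0 0 120; 0 0 0 0 120; 0 0 0 0 120; 0 0 0 0 120
```

Emit:
arm_command --series "0 -0.5 13.5 0 0; 0 0 13.5 0 0; 0 -0.5 13.5 0 0; 0 0 7 0 0; 0 0 6.5 0 0; 0 0 7 0 0; 0 0 5 0 0; 0 0 0 0 0; 0 0 0 0 0; 0 0 0 0 0"

```text
time_s: 55.03
tool_pos: [0.5291, -0.3104, 0.0039]
tool_rot: [180.0, -0.0, 25.5]
force: [-0.1, 0.1, 0.6]
grip_width: 0.0872
grasp_force: 0.0
```

Emit:
arm_command --series "0 0 0 0 120; 0 0 0 0 120; 0 0 0 0 120; 0 0 0 0 120; 0 0 0 0 120; 0 0 0 0 120; 0 0 -3 0 120; 0 0 -6 0 120; 0 0 -10 0 120; 0 0 -10 0 120; 0 0 0 0 120"

```text
time_s: 55.95
tool_pos: [0.5303, -0.3113, 0.0353]
tool_rot: [179.8, -0.2, 25.5]
force: [0.5, -1.3, -0.9]
grip_width: 0.0633
grasp_force: 35.0
```

```bash
python3 - <<'E'
from h import *
p=avg(3)
plan([(552,-255,35,8,120,15,3),(552,-255,5,8,120,7,3),(552,-255,5,8,0,7,5),(552,-255,90,8,0,25)],p=p)
E
```

```text
avg [ 529.5 -310.5   33.5] sd [0.4 0.3 0.6] 25.55
56.1 [ 529.  -310.1   32.8] [180.   -0.   25.5] F [-1.  -0.2  0.4] w 63.5 g 35.0 q [-12.  31.  50. 102. -27.  60. -16.]
[20] 11 -10 -0.5 0.08 120; 10.5 -11 -0 0.07 120; 9 -11.5 -0.5 0.08 120; 8.5 -12.5 -0.5 0.08 120; 0 0 0 0 120; 0 0 0 0 120; 0 0 0 0 120; 0 0 6 -0 120; 0 0 6 -0 120; 0 0 6 -0 120; 0 0 6 -0 120; 0 0 6 -0 120; 0 0 0 0 120; 0 0 0 0 120; 0 0 0 0 120; 0 0 0 -0 0; 0 0 0 0 0; 0 0 0 0 0; 0 0 0 0 0; 0 0 0 0 0
[5] 0 0 0 0 0; 0 0 -21 -0 0; 0 0 -21.5 -0 0; 0 0 -21 -0 0; 0 0 -21.5 -0 0
```

Emit:
arm_command --series "9 -5 0 0.08 120; 9 -5.5 0 0.07 120; 8 -6 0 0.08 120; 7 -6.5 0 0.08 120; 0 0 0 0 120; 0 0 0 0 120; 0 0 0 0 120; 0 0 7 0 120; 0 0 8 0 120; 0 0 8 0 120; 0 0 6 0 120; 0 0 0 0 120; 0 0 0 0 120; 0 0 0 0 120; 0 0 0 0 0; 0 0 0 0 0; 0 0 0 0 0; 0 0 0 0 0; 0 0 0 0 0"

```text
time_s: 57.68
tool_pos: [0.5527, -0.2775, 0.0035]
tool_rot: [180.0, -0.0, 7.8]
force: [0.5, 0.5, -0.4]
grip_width: 0.0848
grasp_force: 0.0
```

```bash
python3 - <<'E'
from h import *
p=avg(3)
# plate centre should be 8 mm behind tool x
yw=np.radians(8); c=p[:2]-8*np.array([np.cos(yw),np.sin(yw)]); print(c)
plan([(p[0],p[1],100,8,0,30),(c[0],c[1],110,98,60,30),(c[0],c[1],60,98,60,25,5)],p=p)
E
```

```text
avg [ 552.6 -277.5    3.5] sd [0. 0. 0.] 7.79
57.8333 [ 552.6 -277.4    3.5] [-180.    -0.     7.8] F [-0.3 -0.1  0. ] w 86.5 g 0.0 q [-16.  35.  52. 102. -32.  59. -34.]
[ 544.71733891 -278.56403319]
[20] 0 0 -24 -0 0; 0 0 -24 -0 0; 0 0 -24.5 -0 0; 0 0 -24 -0 0; -0.5 0 -0.5 -0.11 60; -0.5 -0 -1 -0.11 60; -0.5 -0 -0.5 -0.12 60; -0.5 -0.5 -1 -0.11 60; -0.5 -0 -0.5 -0.11 60; -0.5 -0.5 -1 -0.11 60; -0.5 -0.5 -0.5 -0.12 60; -0.5 -0.5 -0.5 -0.11 60; -0.5 -0.5 -1 -0.11 60; -0.5 -0 -0.5 -0.11 60; 0 -0.5 -1 -0.12 60; -0 -1 -0.5 -0.11 60; -0.5 -0.5 -1 -0.11 60; 0 -0.5 -0.5 -0.11 60; 0 0 16.5 -0 60; 0 0 17 -0 60
[6] 0 0 16.5 -0 60; 0 0 0 0 60; 0 0 0 0 60; 0 0 0 0 60; 0 0 0 0 60; 0 0 0 0 60
```

Emit:
arm_command --series "0 0 -24 0 0; 0 0 -24 0 0; 0 0 -24.5 0 0; 0 0 -24 0 0; -0.5 0 -0.5 -0.11 60; -0.5 0 -1 -0.11 60; -0.5 0 -0.5 -0.12 60; -0.5 -0.5 -1 -0.11 60; -0.5 0 -0.5 -0.11 60; -0.5 -0.5 -1 -0.11 60; -0.5 -0.5 -0.5 -0.12 60; -0.5 -0.5 -0.5 -0.11 60; -0.5 -0.5 -1 -0.11 60; -0.5 0 -0.5 -0.11 60; 0 -0.5 -1 -0.12 60; 0 -1 -0.5 -0.11 60; -0.5 -0.5 -1 -0.11 60; 0 -0.5 -0.5 -0.11 60; 0 0 16 0 60; 0 0 16 0 60"

```text
time_s: 59.5
tool_pos: [0.5454, -0.2793, 0.0788]
tool_rot: [179.8, 0.1, 97.7]
force: [0.1, 0.6, -0.7]
grip_width: 0.0665
grasp_force: 0.0
```

Emit:
arm_command --series "0 0 10 0 60; 0 0 0 0 60; 0 0 0 0 60; 0 0 0 0 60; 0 0 0 0 60; 0 0 0 0 60"

```text
time_s: 60.0
tool_pos: [0.5451, -0.279, 0.0688]
tool_rot: [179.9, 0.0, 97.7]
force: [-0.2, -0.9, -0.8]
grip_width: 0.0665
grasp_force: 0.0
```

```bash
python3 - <<'E'
from h import *
p=avg(3)
a=cams.read_camera("side"); b=cams.read_camera("top"); cv2.imwrite("pics/s10f.png",a);cv2.imwrite("pics/t10f.png",b)
print(w2px("side",[[.5447,-.2786,.01]]),w2px("top",[[.5447,-.2786,.01]]))
bright("side",a,(285,325,390,400),.010,180);bright("side",a,(285,325,325,395),.018,180)
plan([(544.7,-278,25,98,60,20),(544.7,-278,3.5,98,60,7,2),(544.7,-278,3.5,98,190,7,8)],p=p)
E
```

```text
avg [ 544.9 -278.8   68.6] sd [0.1 0.1 0.1] 97.74
60.15 [ 544.8 -278.8   68.4] [180.    0.   97.7] F [0.2 0.1 0.6] w 66.9 g 0.0 q [ -7.  24.  38. 100. -17.  62.  45.]
[[342.44774839 360.72321652]] [[440.34672535 251.26432067]]
[18] 0.5 -0 14.5 -0 60; 0 -0 14.5 -0 60; 0.5 -0 14.5 -0 60; -0 -0 5.5 -0 60; -0 -0 5.5 -0 60; -0 -0 5 -0 60; -0 -0 5.5 -0 60; 0 0 0 0 60; 0 0 0 0 60; -0 -0 0 -0 190; 0 0 0 0 190; 0 0 0 0 190; 0 0 0 0 190; 0 0 0 0 190; 0 0 0 0 190; 0 0 0 0 190; 0 0 0 0 190; 0 0 0 0 190
```

Emit:
arm_command --series "0.5 0 14.5 0 60; 0 0 14.5 0 60; 0.5 0 14.5 0 60; 0 0 5.5 0 60; 0 0 5.5 0 60; 0 0 5 0 60; 0 0 5.5 0 60; 0 0 0 0 60; 0 0 0 0 60; 0 0 0 0 190; 0 0 0 0 190; 0 0 0 0 190; 0 0 0 0 190; 0 0 0 0 190; 0 0 0 0 190; 0 0 0 0 190; 0 0 0 0 190"

```text
time_s: 61.67
tool_pos: [0.5447, -0.2777, 0.0032]
tool_rot: [180.0, 0.0, 97.7]
force: [1.5, 0.4, 1.4]
grip_width: 0.0395
grasp_force: 35.0
```

```bash
python3 - <<'E'
from h import *
p=avg(3)
plan([(p[0],p[1],70,None,190,20),(458.2,-262,60,100.6,190,25,5)],p=p)
E
```

```text
avg [ 544.7 -277.7    3.2] sd [0. 0. 0.] 97.74
61.8167 [ 544.7 -277.7    3.2] [180.    0.   97.7] F [-0.1  0.1  1. ] w 39.3 g 35.0 q [ -5.  29.  36. 102. -20.  55.  48.]
[13] 0 0 -16.5 -0 190; 0 0 -17 -0 190; 0 0 -16.5 -0 190; 0 0 -17 -0 190; 7 -21 2.5 -0.01 190; 7 -21 2.5 -0.01 190; 7 -20.5 2.5 -0.02 190; 7.5 -20.5 2.5 -0.01 190; 0 0 0 0 190; 0 0 0 0 190; 0 0 0 0 190; 0 0 0 0 190; 0 0 0 0 190
```

Emit:
arm_command --series "0 0 -16.5 0 190; 0 0 -17 0 190; 0 0 -16.5 0 190; 0 0 -17 0 190; 7 -21 2.5 -0.01 190; 7 -21 2.5 -0.01 190; 7 -20.5 2.5 -0.02 190; 7.5 -20.5 2.5 -0.01 190; 0 0 0 0 190; 0 0 0 0 190; 0 0 0 0 190; 0 0 0 0 190; 0 0 0 0 190"

```text
time_s: 62.9
tool_pos: [0.4589, -0.2623, 0.06]
tool_rot: [180.0, 0.0, 100.6]
force: [-0.1, -0.6, 0.0]
grip_width: 0.0389
grasp_force: 35.0
```

```bash
python3 - <<'E'
from h import *
p=avg(4)
plan([(458.2,-262.2,32,100.6,190,15),(458.2,-262.2,21.5,100.6,190,4,3)],p=p)
E
```

```text
avg [ 458.5 -262.3   59.9] sd [0.2 0.  0. ] 100.62
63.1 [ 458.3 -262.3   59.9] [-180.     0.   100.6] F [ 0.4 -0.6 -1.2] w 39.4 g 35.0 q [ -9.  14.  41. 112. -11.  57.  47.]
[8] 0 -0 14 0 190; 0 -0.5 14 0 190; 0 0 3.5 0 190; 0 0 3.5 0 190; 0 0 3.5 0 190; 0 0 0 0 190; 0 0 0 0 190; 0 0 0 0 190
```

Emit:
arm_command --series "0 0 14 0 190; 0 0 14 0 190; 0 0 3.5 0 190; 0 0 3.5 0 190; 0 0 3.5 0 190; 0 0 0 0 190; 0 0 0 0 190; 0 0 0 0 95; 0 0 0 0 95; 0 0 0 0 95; 0 0 0 0 95; 0 0 0 0 95; 0 0 -8 0 95; 0 0 -12 0 95; 0 0 -25 0 95; 0 0 -35 0 80; 0 0 -40 0 80; 15 10 -40 0 80; 35 10 -10 0 80; 35 10 0 0 80"

```text
time_s: 64.77
tool_pos: [0.4739, -0.1756, 0.1951]
tool_rot: [179.5, 0.2, 100.3]
force: [0.3, 0.1, -0.3]
grip_width: 0.0598
grasp_force: 0.0
```

```bash
python3 - <<'E'
from h import *
st()
plan([(475,-90,180,95,75),(455.5,-38,70,90.3,75,34,5)])
E
```

```text
64.7667 [ 473.9 -175.6  195.1] [179.5   0.2 100.3] F [ 0.3  0.1 -0.3] w 59.8 g 0.0 q [-20.   0.  38. 107.  -0.  72.  28.]
[12] 28 5.5 5 0.03 75; 28 4.5 5 0.03 75; 28.5 4 5 0.03 75; 13.5 -3.5 27.5 0.02 75; 13 -4 27.5 0.02 75; 13.5 -4.5 27.5 0.02 75; 13 -4.5 27.5 0.02 75; 0 0 0 0 75; 0 0 0 0 75; 0 0 0 0 75; 0 0 0 0 75; 0 0 0 0 75
```

Emit:
arm_command --series "28 5.5 5 0.03 75; 28 4.5 5 0.03 75; 28.5 4 5 0.03 75; 13.5 -3.5 27.5 0.02 75; 13 -4 27.5 0.02 75; 13.5 -4.5 27.5 0.02 75; 13 -4.5 27.5 0.02 75; 0 0 0 0 75; 0 0 0 0 75; 0 0 0 0 75; 0 0 0 0 75"

```text
time_s: 65.68
tool_pos: [0.4546, -0.0374, 0.0668]
tool_rot: [179.8, -0.0, 90.8]
force: [0.3, 0.0, 0.2]
grip_width: 0.0617
grasp_force: 0.0
```

```bash
python3 - <<'E'
from h import *
p=avg(3)
a=cams.read_camera("side"); b=cams.read_camera("top"); cv2.imwrite("pics/s11f.png",a);cv2.imwrite("pics/t11f.png",b)
bright("side",a,(285,325,352,395),.028,220);bright("top",b,(405,245,478,295),.028,220)
bright("side",a,(270,270,300,325),.010,200)
s=cv2.resize(a[310:400,270:350],None,fx=5,fy=5,interpolation=cv2.INTER_CUBIC)
t=cv2.resize(b[245:295,398:478],None,fx=5,fy=5,interpolation=cv2.INTER_CUBIC)
o=np.zeros((450,800,3),np.uint8); o[:450,:400]=s; o[:250,400:]=t
cv2.imwrite("pics/c11.png",o)
plan([(455.5,-38,25,90,75,20),(455.5,-38,2.5,90,75,7,2),(455.5,-38,2.5,90,190,7,8)],p=p)
E
```

```text
avg [454.1 -37.2  66.2] sd [0.3 0.1 0.3] 90.79
65.8333 [453.7 -37.1  65.9] [179.8  -0.   90.8] F [-0.6  0.4  0.3] w 61.6 g 0.0 q [-27.   3.  29. 121.  -2.  56.   4.]
side z 0.028 [305. 359.] [ 457.3 -265. ] yaw 100.9 63.9 40.3
top z 0.028 [438. 280.] [ 458.2 -262.1] yaw 100.5 69.9 39.2
top z 0.028 [408. 269.] [ 495.5 -170.4] yaw 11.5 118.3 21.5
[18] -0.5 0.5 13.5 0 75; -0 0.5 14 0.01 75; -0.5 0.5 13.5 0 75; 0 -0 5.5 0 75; 0 -0 6 0 75; 0 -0 5.5 0 75; 0 -0 5.5 0 75; 0 0 0 0 75; 0 0 0 0 75; 0 -0 0 0 190; 0 0 0 0 190; 0 0 0 0 190; 0 0 0 0 190; 0 0 0 0 190; 0 0 0 0 190; 0 0 0 0 190; 0 0 0 0 190; 0 0 0 0 190
```

View pics/c11.png

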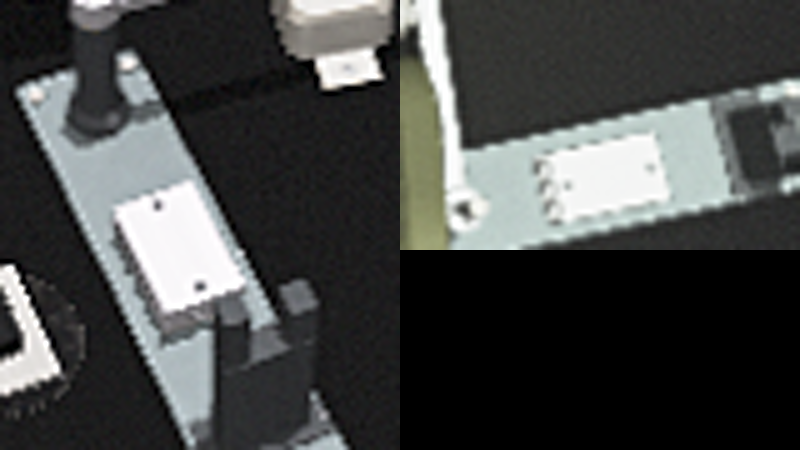

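Two plates are squarely stacked, but the upper one sits about 3 mm toward the keeper. The views give -264.8 against the bed's -262. I re-grip it and shift it, then come back for plate A.

```bash
python3 - <<'E'
from h import *
p=[453.7,-37.1,65.9]
plan([(475,-90,180,96,90),(482,-190,185,100.6,90,36),(458,-262.2,60,100.6,90,30,6)],p=p)
E
```

```text
[18] -13.5 5 -28.5 -0.02 90; -13 5 -28.5 -0.03 90; -13.5 4.5 -28.5 -0.02 90; -14 4 -28.5 -0.02 90; -33.5 -1 -1.5 -0.03 90; -33 -2 -2 -0.02 90; -33.5 -3 -1.5 -0.03 90; -13.5 -7.5 25 -0 90; -13 -7 25 -0 90; -13.5 -7.5 25 -0 90; -13 -7.5 25 -0 90; -13.5 -7.5 25 -0 90; 0 0 0 0 90; 0 0 0 0 90; 0 0 0 0 90; 0 0 0 0 90; 0 0 0 0 90; 0 0 0 0 90
```

Emit:
arm_command --series "-13.5 5 -28.5 -0.02 90; -13 5 -28.5 -0.03 90; -13.5 4.5 -28.5 -0.02 90; -14 4 -28.5 -0.02 90; -33.5 -1 -1.5 -0.03 90; -33 -2 -2 -0.02 90; -33.5 -3 -1.5 -0.03 90; -13.5 -7.5 25 0 90; -13 -7 25 0 90; -13.5 -7.5 25 0 90; -13 -7.5 25 0 90; -13.5 -7.5 25 0 90; 0 0 0 0 90; 0 0 0 0 90; 0 0 0 0 90; 0 0 0 0 90; 0 0 0 0 90; 0 0 0 0 90"

```text
time_s: 67.43
tool_pos: [0.4579, -0.261, 0.0596]
tool_rot: [179.9, 0.0, 100.7]
force: [-0.6, 0.3, 0.0]
grip_width: 0.0564
grasp_force: 0.0
```

```bash
python3 - <<'E'
from h import *
p=avg(4)
plan([(458.2,-262.2,21,100.6,90,13,2)],p=p)
E
```

```text
avg [ 457.3 -261.2   59.1] sd [0.2 0.1 0.2] 100.65
67.6333 [ 457.  -261.3   58.8] [180.    0.  100.6] F [ 0.  -0.4  0.2] w 56.4 g 0.0 q [-10.  14.  41. 113. -11.  57.  47.]
[5] -0.5 0 12.5 0 90; -0.5 0.5 13 0 90; -0 0 12.5 0 90; 0 0 0 0 90; 0 0 0 0 90
```

Emit:
arm_command --series "-0.5 0.5 12.5 0 90; -0.5 0.5 12.5 0 90; 0 0 12.5 0 90; 0 0 0 0 90; 0 0 0 0 190; 0 0 0 0 190; 0 0 0 0 190; 0 0 0 0 190; 0 0 0 0 190; 0 0 0 0 190; 0 0 -2 0 190; 1.5 0 0 0 190; 1.5 0 0 0 190; 0 0 2.5 0 190; 0 0 0 0 190; 0 0 0 0 190"

```text
time_s: 68.97
tool_pos: [0.4575, -0.2589, 0.0213]
tool_rot: [180.0, -0.1, 100.6]
force: [-2.7, 2.1, 8.2]
grip_width: 0.0394
grasp_force: 35.0
```

Emit:
arm_command --series "0 0 0 0 95; 0 0 0 0 95; 0 0 0 0 95; 0 0 0 0 95; 0 0 0 0 95; 0 0 -8 0 95; 0 0 -12 0 95; 0 0 -25 0 95; 0 0 -35 0 80; 0 0 -40 0 80; 15 10 -40 0 75; 35 10 -10 0 75; 35 10 0 0 75; 28 5.5 5 0.03 75; 28 4.5 5 0.03 75; 28.5 4 5 0.03 75; 0 0 0 0 75; 0 0 0 0 75; 0 0 0 0 75; 0 0 0 0 75"

```text
time_s: 70.63
tool_pos: [0.4718, -0.0871, 0.1742]
tool_rot: [179.9, 0.0, 95.3]
force: [-0.5, -0.1, -0.4]
grip_width: 0.0615
grasp_force: 0.0
```

```bash
python3 - <<'E'
from h import *
p=avg(3)
a=cams.read_camera("side"); b=cams.read_camera("top")
bright("side",a,(285,325,352,395),.028,220);bright("top",b,(405,245,478,295),.028,232)
bright("side",a,(270,270,310,330),.010,180);bright("top",b,(340,270,400,300),.010,180)
look(12)
plan([(455.5,-38,60,90,75,34),(455.5,-38,25,90,75,15,1),(455.5,-38,2.5,90,75,7,3)],p=p)
E
```

```text
avg [471.6 -86.9 173.9] sd [0.1 0.1 0.1] 95.3
70.7833 [471.6 -86.7 173.7] [180.    0.   95.3] F [0.7 0.7 0.7] w 61.6 g 0.0 q [-26.  -2.  33. 111.   1.  70.  12.]
side z 0.028 [305. 358.] [ 456.7 -261.1] yaw 101.1 63.8 40.4
side z 0.01 [286. 294.] [455.1 -39.1] yaw 89.9 62.9 40.9
top z 0.01 [362. 283.] [457.1 -36.5] yaw 88.4 63.5 38.9
top (396.2, 333.2, 77.1, 65.3, 40.8) (456.0, -36.9, 91.4, 66.3, 39.7) (504.0, 389.4, 95.5, 64.9, 41.6)
side (455.2, -39.0, 90.2, 63.9, 40.9) (396.1, 329.3, 77.5, 60.1, 41.7)
[15] 12.5 -3 28.5 0.02 75; 12.5 -3 28.5 0.03 75; 12.5 -3.5 28.5 0.02 75; 12.5 -3.5 28.5 0.02 75; -0 -0 11.5 0 75; -0 -0 12 0 75; -0 -0 11.5 0 75; 0 0 0 0 75; -0 -0 5.5 0 75; -0 -0 5.5 0 75; -0 -0 6 0 75; -0 -0 5.5 0 75; 0 0 0 0 75; 0 0 0 0 75; 0 0 0 0 75
```

Emit:
arm_command --series "12.5 -3 28.5 0.02 75; 12.5 -3 28.5 0.03 75; 12.5 -3.5 28.5 0.02 75; 12.5 -3.5 28.5 0.02 75; 0 0 11.5 0 75; 0 0 12 0 75; 0 0 11.5 0 75; 0 0 0 0 75; 0 0 0 0 75; 0 0 0 0 75; 0 0 0 0 75; 0 0 0 0 75"

```text
time_s: 71.98
tool_pos: [0.4563, -0.0363, 0.0252]
tool_rot: [179.9, -0.0, 90.3]
force: [0.3, 0.4, -0.2]
grip_width: 0.0614
grasp_force: 0.0
```

```bash
python3 - <<'E'
from h import *
p=avg(3)
plan([(455.7,-38,2.5,90,75,7,2),(455.7,-38,2.5,90,190,7,7)],p=p)
E
```

```text
avg [456.1 -36.3  25. ] sd [0.1 0.  0.1] 90.29
72.1333 [455.9 -36.3  24.9] [179.9  -0.   90.3] F [ 0.5 -0.5  0.1] w 61.5 g 0.0 q [-27.   7.  30. 123.  -5.  51.   6.]
[14] -0.5 -0 5.5 0 75; -0.5 -0 5.5 0 75; -0.5 -0.5 6 0 75; -0 0 5.5 0.01 75; 0 0 0 0 75; 0 0 0 0 75; -0 0 -0 -0 190; 0 0 0 0 190; 0 0 0 0 190; 0 0 0 0 190; 0 0 0 0 190; 0 0 0 0 190; 0 0 0 0 190; 0 0 0 0 190
```

Emit:
arm_command --series "-0.5 0 5.5 0 75; -0.5 0 5.5 0 75; -0.5 0 5.5 0 75; 0 0 5.5 0 75; 0 0 0 0 75; 0 0 0 0 190; 0 0 0 0 190; 0 0 0 0 190; 0 0 0 0 190; 0 0 0 0 190; 0 0 0 0 190; 0 0 0 0 190"

```text
time_s: 73.13
tool_pos: [0.4559, -0.0378, 0.0026]
tool_rot: [180.0, -0.0, 90.3]
force: [-0.4, -0.0, 0.8]
grip_width: 0.0393
grasp_force: 35.0
```

```bash
python3 - <<'E'
from h import *
p=avg(3)
plan([(p[0],p[1],60,None,190,20),(485,-110,190,93,190,36),(482,-195,190,98,190,34),(458.2,-261.8,70,100.6,190,30,6)],p=p)
E
```

```text
avg [455.9 -37.8   2.6] sd [0. 0. 0.] 90.29
73.2833 [455.9 -37.8   2.6] [180.   -0.   90.3] F [ 0.3 -0.1  1.8] w 39.4 g 35.0 q [-27.   9.  30. 124.  -6.  48.   7.]
[20] 0 0 -19 -0 190; 0 0 -19 -0 190; 0 0 -19.5 -0 190; -14.5 6 -26 -0.01 190; -14.5 5.5 -26 -0.01 190; -14.5 5.5 -26 -0.01 190; -14.5 5 -26 -0.01 190; -15 5.5 -26 -0.01 190; -28 -2.5 0 -0.03 190; -28.5 -3.5 0 -0.03 190; -28 -4.5 0 -0.02 190; -12.5 -6.5 24 -0.01 190; -12.5 -6.5 24 -0.01 190; -12.5 -7 24 -0.01 190; -12.5 -6.5 24 -0.01 190; -12 -7 24 -0.01 190; 0 0 0 0 190; 0 0 0 0 190; 0 0 0 0 190; 0 0 0 0 190
[2] 0 0 0 0 190; 0 0 0 0 190
```

Emit:
arm_command --series "0 0 -19 0 190; 0 0 -19 0 190; 0 0 -19.5 0 190; -14.5 6 -26 -0.01 190; -14.5 5.5 -26 -0.01 190; -14.5 5.5 -26 -0.01 190; -14.5 5 -26 -0.01 190; -15 5.5 -26 -0.01 190; -28 -2.5 0 -0.03 190; -28.5 -3.5 0 -0.03 190; -28 -4.5 0 -0.02 190; -12.5 -6.5 24 -0.01 190; -12.5 -6.5 24 -0.01 190; -12.5 -7 24 -0.01 190; -12.5 -6.5 24 -0.01 190; -12 -7 24 -0.01 190; 0 0 0 0 190; 0 0 0 0 190; 0 0 0 0 190; 0 0 0 0 190"

```text
time_s: 74.95
tool_pos: [0.4596, -0.2611, 0.0713]
tool_rot: [179.9, 0.0, 100.7]
force: [0.5, 0.4, -0.1]
grip_width: 0.0394
grasp_force: 35.0
```

```bash
python3 - <<'E'
from h import *
p=avg(4)
plan([(458.2,-261.8,42,100.6,190,15),(458.2,-261.8,31,100.6,190,4,2)],p=p)
E
```

```text
avg [ 459.4 -261.2   71.1] sd [0.2 0.1 0.2] 100.69
75.15 [ 459.1 -261.2   70.9] [179.9   0.  100.7] F [-0.7 -0.5 -1.2] w 39.5 g 35.0 q [-11.  13.  42. 112. -10.  59.  47.]
[7] -0 -0.5 14.5 0 190; -0.5 -1 14.5 0 190; 0 0 3.5 0 190; 0 0 4 0 190; 0 0 3.5 0 190; 0 0 0 0 190; 0 0 0 0 190
```

Emit:
arm_command --series "0 -0.5 14.5 0 190; 0 -0.5 14.5 0 190; 0 0 3.5 0 190; 0 0 4 0 190; 0 0 3.5 0 190; 0 0 0 0 190; 0 0 0 0 190; 0 0 0 0 95; 0 0 0 0 95; 0 0 0 0 95; 0 0 0 0 95; 0 0 0 0 95; 0 0 -8 0 95; 0 0 -12 0 95; 0 0 -25 0 95; 0 0 -35 0 80; 0 0 -40 0 80; 15 10 -40 0 75; 35 10 0 0 75; 35 10 0 0 75"

```text
time_s: 76.82
tool_pos: [0.4724, -0.1751, 0.1923]
tool_rot: [179.6, 0.1, 100.3]
force: [0.7, 1.2, -0.8]
grip_width: 0.0611
grasp_force: 0.0
```

```bash
python3 - <<'E'
from h import *
st()
plan([(480,60,190,85,70),(430,230,180,79,70),(396.5,331.5,70,77.2,70,36,5)])
E
```

```text
76.8167 [ 472.4 -175.1  192.3] [1.796e+02 1.000e-01 1.003e+02] F [ 0.7  1.2 -0.8] w 61.1 g 0.0 q [-21.   0.  39. 107.  -0.  72.  28.]
[20] 33 7 0.5 0.04 70; 33 6 0 0.04 70; 33.5 4.5 0.5 0.03 70; 33 3 0.5 0.04 70; 33.5 2.5 0 0.04 70; 34 0.5 0.5 0.04 70; 33.5 -0.5 0.5 0.04 70; 33 -13 2 0.02 70; 32.5 -13.5 2 0.02 70; 32.5 -14.5 2 0.02 70; 32 -15 2 0.02 70; 32 -15.5 2 0.02 70; 18.5 -10.5 22 0.01 70; 18.5 -10.5 22 0 70; 19 -10.5 22 0.01 70; 18 -11 22 0.01 70; 18.5 -11 22 0 70; 0 0 0 0 70; 0 0 0 0 70; 0 0 0 0 70
[2] 0 0 0 0 70; 0 0 0 0 70
```

Emit:
arm_command --series "33 7 0.5 0.04 70; 33 6 0 0.04 70; 33.5 4.5 0.5 0.03 70; 33 3 0.5 0.04 70; 33.5 2.5 0 0.04 70; 34 0.5 0.5 0.04 70; 33.5 -0.5 0.5 0.04 70; 33 -13 2 0.02 70; 32.5 -13.5 2 0.02 70; 32.5 -14.5 2 0.02 70; 32 -15 2 0.02 70; 32 -15.5 2 0.02 70; 18.5 -10.5 22 0.01 70; 18.5 -10.5 22 0 70; 19 -10.5 22 0.01 70; 18 -11 22 0.01 70; 18.5 -11 22 0 70; 0 0 0 0 70; 0 0 0 0 70; 0 0 0 0 70"

```text
time_s: 78.48
tool_pos: [0.3933, 0.3322, 0.0667]
tool_rot: [179.9, -0.0, 77.6]
force: [0.5, -0.3, 0.6]
grip_width: 0.0632
grasp_force: 0.0
```

```bash
python3 - <<'E'
from h import *
p=avg(4)
a=cams.read_camera("side"); b=cams.read_camera("top")
bright("side",a,(285,325,352,395),.038,220);bright("top",b,(405,245,478,295),.038,232)
bright("side",a,(225,180,300,225),.010,180);bright("top",b,(200,250,260,320),.010,180)
plan([(396.3,331.5,30,77.2,70,18),(396.3,331.5,2.5,77.2,70,7,2),(396.3,331.5,2.5,77.2,190,7,7)],p=p)
E
```

```text
avg [393.7 332.1  67. ] sd [0.1 0.  0.1] 77.57
78.6833 [393.5 332.1  66.8] [ 1.799e+02 -1.000e-01  7.760e+01] F [ 0.5 -0.2  0.7] w 63.3 g 0.0 q [-50.  10.   7. 113.  -1.  57. -54.]
side z 0.038 [305. 356.] [ 456.8 -261.6] yaw 100.7 63.1 39.4
top z 0.038 [440. 280.] [ 457.5 -262. ] yaw 100.5 62.8 39.1
top z 0.038 [407. 272.] [ 491. -175.] yaw 0.6 121.4 23.8
side z 0.01 [276. 196.] [503.4 386.9] yaw 95.4 63.2 40.0
top z 0.01 [246. 308.] [392.9 312. ] yaw 168.4 38.0 17.0
top z 0.01 [219. 270.] [505.4 390. ] yaw 98.5 62.5 38.7
top z 0.01 [250. 252.] [557.3 298. ] yaw 88.3 54.9 15.2
[17] 0 1 12.5 0 70; 0 1 12 0 70; 0 0.5 12.5 0.01 70; 0 0 7 -0 70; 0 0 7 -0 70; 0 0 6.5 -0 70; 0 0 7 -0 70; 0 0 0 0 70; 0 0 0 0 70; 0 0 0 -0 190; 0 0 0 0 190; 0 0 0 0 190; 0 0 0 0 190; 0 0 0 0 190; 0 0 0 0 190; 0 0 0 0 190; 0 0 0 0 190
```

Emit:
arm_command --series "0 1 12.5 0 70; 0 1 12 0 70; 0 0.5 12.5 0.01 70; 0 0 7 0 70; 0 0 7 0 70; 0 0 6.5 0 70; 0 0 7 0 70; 0 0 0 0 70; 0 0 0 0 70; 0 0 0 0 190; 0 0 0 0 190; 0 0 0 0 190; 0 0 0 0 190; 0 0 0 0 190; 0 0 0 0 190; 0 0 0 0 190; 0 0 0 0 190"

```text
time_s: 80.2
tool_pos: [0.3946, 0.332, 0.0009]
tool_rot: [180.0, -0.0, 77.1]
force: [1.4, -0.5, -0.4]
grip_width: 0.0397
grasp_force: 35.0
```

```bash
python3 - <<'E'
from h import *
p=avg(3)
plan([(p[0],p[1],60,None,190,25),(430,230,170,79,190),(480,60,195,85,190),(485,-110,195,93,190),(482,-195,195,98,190,34),(458.2,-261.8,80,100.6,190,30,6)],p=p)
E
```

```text
avg [394.6 332.    1. ] sd [0. 0. 0.] 77.11
80.35 [394.6 332.    0.9] [180.   -0.   77.1] F [ 0.2 -0.2 -0.2] w 39.6 g 35.0 q [-50.  15.   7. 115.  -2.  50. -54.]
[20] 0 0 -19.5 -0 190; 0 0 -20 -0 190; 0 0 -19.5 -0 190; -18.5 11.5 -22 -0.01 190; -18 11 -22 -0 190; -18.5 11.5 -22 -0.01 190; -18.5 11 -22 -0.01 190; -19 11 -22 -0 190; -31.5 16.5 -5 -0.02 190; -31.5 15.5 -5 -0.02 190; -32 15.5 -5 -0.02 190; -32.5 14 -5 -0.03 190; -32.5 13.5 -5 -0.02 190; -34 4 -0 -0.03 190; -34 3 -0 -0.02 190; -33.5 2 -0 -0.03 190; -34.5 1.5 -0 -0.03 190; -34 -0 -0 -0.03 190; -28 -2.5 -0 -0.03 190; -28.5 -3.5 -0 -0.03 190
[12] -27.5 -4 -0 -0.02 190; -12.5 -6.5 23 -0.01 190; -12.5 -7 23 -0.01 190; -12.5 -6.5 23 -0.01 190; -12.5 -7 23 -0.01 190; -12.5 -7 23 -0.01 190; 0 0 0 0 190; 0 0 0 0 190; 0 0 0 0 190; 0 0 0 0 190; 0 0 0 0 190; 0 0 0 0 190
```

Emit:
arm_command --series "0 0 -19.5 0 190; 0 0 -20 0 190; 0 0 -19.5 0 190; -18.5 11.5 -22 -0.01 190; -18 11 -22 0 190; -18.5 11.5 -22 -0.01 190; -18.5 11 -22 -0.01 190; -19 11 -22 0 190; -31.5 16.5 -5 -0.02 190; -31.5 15.5 -5 -0.02 190; -32 15.5 -5 -0.02 190; -32.5 14 -5 -0.03 190; -32.5 13.5 -5 -0.02 190; -34 4 0 -0.03 190; -34 3 0 -0.02 190; -33.5 2 0 -0.03 190; -34.5 1.5 0 -0.03 190; -34 0 0 -0.03 190; -28 -2.5 0 -0.03 190; -28.5 -3.5 0 -0.03 190"

```text
time_s: 82.02
tool_pos: [0.4824, -0.1686, 0.1948]
tool_rot: [180.0, -0.0, 96.6]
force: [0.4, 1.1, -0.2]
grip_width: 0.0395
grasp_force: 35.0
```

Emit:
arm_command --series "-27.5 -4 0 -0.02 190; -12.5 -6.5 23 -0.01 190; -12.5 -7 23 -0.01 190; -12.5 -6.5 23 -0.01 190; -12.5 -7 23 -0.01 190; -12.5 -7 23 -0.01 190; 0 0 0 0 190; 0 0 0 0 190; 0 0 0 0 190; 0 0 0 0 190; 0 0 0 0 190; 0 0 0 0 190"

```text
time_s: 83.02
tool_pos: [0.4593, -0.2613, 0.081]
tool_rot: [179.9, 0.0, 100.7]
force: [0.2, 0.3, -0.9]
grip_width: 0.0397
grasp_force: 35.0
```

```bash
python3 - <<'E'
from h import *
p=avg(4)
plan([(458.2,-261.8,50,100.6,190,15),(458.2,-261.8,40,100.6,190,4,2)],p=p)
E
```

```text
avg [ 458.8 -261.4   80.5] sd [0.2 0.1 0.2] 100.64
83.2167 [ 458.5 -261.5   80.2] [180.   -0.  100.6] F [-0.5  0.2 -1.7] w 39.7 g 35.0 q [-11.  12.  42. 111. -10.  60.  46.]
[8] -0 -0 10 0 190; -0 -0.5 10.5 0 190; -0 -0 10 0 190; -0 -0 3.5 0 190; -0 -0 3 0 190; -0 -0 3.5 0 190; 0 0 0 0 190; 0 0 0 0 190
```

Emit:
arm_command --series "0 0 10 0 190; 0 -0.5 10.5 0 190; 0 0 10 0 190; 0 0 3.5 0 190; 0 0 3.5 0 190; 0 0 3 0 190; 0 0 0 0 190; 0 0 0 0 190; 0 0 0 0 95; 0 0 0 0 95; 0 0 0 0 95; 0 0 0 0 95; 0 0 0 0 95; 0 0 -8 0 95; 0 0 -12 0 95; 0 0 -25 0 95; 0 0 -35 0 80; 0 0 -35 0 80; 15 10 -30 0 75; 35 10 0 0 75"

```text
time_s: 84.88
tool_pos: [0.4714, -0.2154, 0.1925]
tool_rot: [179.3, 0.4, 100.1]
force: [1.5, 0.3, 0.5]
grip_width: 0.0608
grasp_force: 0.0
```

```bash
python3 - <<'E'
from h import *
st()
plan([(480,60,195,95,70),(480,280,190,95.5,70),(504,388.5,80,95.5,70,36,5)])
E
```

```text
84.8833 [ 471.4 -215.4  192.5] [179.3   0.4 100.1] F [1.5 0.3 0.5] w 60.8 g 0.0 q [-18.   2.  41. 106.  -2.  71.  33.]
[20] 33.5 7 -0.5 0.01 70; 34 7 -0 0.01 70; 34 6 -0.5 0.01 70; 33.5 6.5 -0 0.01 70; 34 5.5 -0.5 0.02 70; 34.5 5 -0.5 0.01 70; 34 5 -0 0.01 70; 34 4 -0.5 0.01 70; 36.5 3 1 -0 70; 36.5 3.5 0.5 -0 70; 36.5 3 1 -0.01 70; 36.5 3.5 1 0 70; 36.5 3.5 0.5 0 70; 36.5 3.5 1 -0 70; 21 7 22 -0 70; 21.5 7 22 -0 70; 21 6.5 22 -0 70; 21 7 22 -0 70; 21.5 7 22 -0 70; 0 0 0 0 70
[4] 0 0 0 0 70; 0 0 0 0 70; 0 0 0 0 70; 0 0 0 0 70
```

Emit:
arm_command --series "33.5 7 -0.5 0.01 70; 34 7 0 0.01 70; 34 6 -0.5 0.01 70; 33.5 6.5 0 0.01 70; 34 5.5 -0.5 0.02 70; 34.5 5 -0.5 0.01 70; 34 5 0 0.01 70; 34 4 -0.5 0.01 70; 36.5 3 1 0 70; 36.5 3.5 0.5 0 70; 36.5 3 1 -0.01 70; 36.5 3.5 1 0 70; 36.5 3.5 0.5 0 70; 36.5 3.5 1 0 70; 21 7 22 0 70; 21.5 7 22 0 70; 21 6.5 22 0 70; 21 7 22 0 70; 21.5 7 22 0 70; 0 0 0 0 70"

```text
time_s: 86.55
tool_pos: [0.4923, 0.3987, 0.0678]
tool_rot: [-179.7, 0.1, 96.3]
force: [-1.7, 0.4, -0.3]
grip_width: 0.063
grasp_force: 0.0
```

Emit:
arm_command --series "0 0 0 0 70; 0 0 0 0 70; 0 0 0 0 70; 0 0 0 0 70"

```text
time_s: 86.88
tool_pos: [0.4966, 0.3946, 0.074]
tool_rot: [179.8, -0.1, 95.9]
force: [0.3, -0.1, 0.3]
grip_width: 0.0632
grasp_force: 0.0
```

```bash
python3 - <<'E'
from h import *
p=avg(4)
a=cams.read_camera("side"); b=cams.read_camera("top")
bright("side",a,(285,320,352,395),.048,220);bright("top",b,(405,245,478,295),.048,232)
bright("side",a,(255,180,300,225),.010,180);bright("top",b,(190,250,260,320),.010,180)
plan([(503.8,388.3,32,95.5,70,18),(503.8,388.3,2.5,95.5,70,7,2),(503.8,388.3,2.5,95.5,190,7,7)],p=p)
E
```

```text
avg [496.  394.9  73.3] sd [0.2 0.1 0.3] 95.95
87.0833 [495.7 395.1  72.9] [179.9  -0.   96. ] F [-0.5 -0.6 -0.3] w 63.0 g 0.0 q [-49.  23.  10.  96.  -4.  62. -32.]
side z 0.048 [304. 353.] [ 455.9 -260. ] yaw 99.4 63.9 37.8
top z 0.048 [439. 280.] [ 457.5 -260.8] yaw 100.5 62.5 38.8
top z 0.048 [407. 272.] [ 490.3 -173. ] yaw 0.6 120.4 23.6
top z 0.01 [224. 270.] [505.8 376.6] yaw 7.1 38.2 34.5
top z 0.01 [250. 252.] [557.3 298. ] yaw 88.3 54.9 15.2
[18] -2.5 2.5 14 0 70; -2.5 2 13.5 0.01 70; -2.5 2.5 14 -0 70; 0 0 6 -0 70; 0 0 5.5 -0 70; 0 0 6 -0 70; 0 0 6 -0 70; 0 0 6 -0 70; 0 0 0 0 70; 0 0 0 0 70; 0 0 -0 -0 190; 0 0 0 0 190; 0 0 0 0 190; 0 0 0 0 190; 0 0 0 0 190; 0 0 0 0 190; 0 0 0 0 190; 0 0 0 0 190
```

Emit:
arm_command --series "-2.5 2.5 14 0 70; -2.5 2 13.5 0.01 70; -2.5 2.5 14 0 70; 0 0 6 0 70; 0 0 5.5 0 70; 0 0 6 0 70; 0 0 6 0 70; 0 0 5.5 0 70; 0 0 0 0 70; 0 0 0 0 70; 0 0 0 0 190; 0 0 0 0 190; 0 0 0 0 190; 0 0 0 0 190; 0 0 0 0 190; 0 0 0 0 190; 0 0 0 0 190; 0 0 0 0 190"

```text
time_s: 88.68
tool_pos: [0.5032, 0.3886, 0.0016]
tool_rot: [180.0, -0.0, 95.4]
force: [-0.0, 0.1, 1.4]
grip_width: 0.0397
grasp_force: 35.0
```

```bash
python3 - <<'E'
from h import *
p=avg(4)
plan([(p[0],p[1],60,None,190,25),(480,280,180,95.5,190),(482,60,195,95.5,190),(485,-110,195,96,190),(482,-195,195,99,190,34),(458.2,-262.3,90,100.6,190,30,6)],p=p)
E
```

```text
avg [503.2 388.6   1.6] sd [0. 0. 0.] 95.44
88.8833 [503.2 388.6   1.6] [180.   -0.   95.4] F [-0.3 -0.1  1.1] w 39.7 g 35.0 q [-48.  28.  10.  98.  -5.  55. -31.]
[20] 0 0 -19.5 -0 190; 0 0 -19.5 -0 190; 0 0 -19.5 -0 190; -21 -6.5 -24 -0 190; -21.5 -7 -24 -0 190; -21 -6.5 -24 -0 190; -21 -6.5 -24 -0 190; -21.5 -7 -24 -0 190; -36.5 -3 -2.5 -0 190; -36.5 -3.5 -2.5 -0 190; -36.5 -3 -2.5 -0 190; -36.5 -3 -2.5 -0 190; -36.5 -3 -2.5 -0 190; -36.5 -3.5 -2.5 -0 190; -34 -2.5 0 -0 190; -34 -2.5 0 -0 190; -34 -3 0 -0.01 190; -33.5 -2.5 0 0 190; -34 -3 0 0 190; -28 -4 0 -0.02 190
[13] -28 -4.5 0 -0.01 190; -28 -5 0 -0.02 190; -12.5 -7 21 -0.01 190; -12.5 -6.5 21 -0 190; -12.5 -7 21 -0.01 190; -12.5 -7 21 -0 190; -12.5 -7 21 -0.01 190; 0 0 0 0 190; 0 0 0 0 190; 0 0 0 0 190; 0 0 0 0 190; 0 0 0 0 190; 0 0 0 0 190
```

Emit:
arm_command --series "0 0 -19.5 0 190; 0 0 -19.5 0 190; 0 0 -19.5 0 190; -21 -6.5 -24 0 190; -21.5 -7 -24 0 190; -21 -6.5 -24 0 190; -21 -6.5 -24 0 190; -21.5 -7 -24 0 190; -36.5 -3 -2.5 0 190; -36.5 -3.5 -2.5 0 190; -36.5 -3 -2.5 0 190; -36.5 -3 -2.5 0 190; -36.5 -3 -2.5 0 190; -36.5 -3.5 -2.5 0 190; -34 -2.5 0 0 190; -34 -2.5 0 0 190; -34 -3 0 -0.01 190; -33.5 -2.5 0 0 190; -34 -3 0 0 190; -28 -4 0 -0.02 190"

```text
time_s: 90.55
tool_pos: [0.4833, -0.1408, 0.1949]
tool_rot: [180.0, 0.0, 97.1]
force: [0.3, -0.2, -0.3]
grip_width: 0.0392
grasp_force: 35.0
```

Emit:
arm_command --series "-28 -4.5 0 -0.01 190; -28 -5 0 -0.02 190; -12.5 -7 21 -0.01 190; -12.5 -6.5 21 0 190; -12.5 -7 21 -0.01 190; -12.5 -7 21 0 190; -12.5 -7 21 -0.01 190; 0 0 0 0 190; 0 0 0 0 190; 0 0 0 0 190; 0 0 0 0 190; 0 0 0 0 190; 0 0 0 0 190"

```text
time_s: 91.63
tool_pos: [0.4592, -0.2618, 0.0908]
tool_rot: [179.9, 0.0, 100.7]
force: [0.4, -0.2, -0.2]
grip_width: 0.0397
grasp_force: 35.0
```

```bash
python3 - <<'E'
from h import *
p=avg(4)
plan([(458.2,-262.3,62,100.6,190,15),(458.2,-262.3,50.3,100.6,190,4,2)],p=p)
E
```

```text
avg [ 458.7 -262.    90.4] sd [0.2 0.1 0.2] 100.65
91.8333 [ 458.4 -262.2   90.2] [180.    0.  100.6] F [-0.3  0.3 -1.7] w 39.7 g 35.0 q [-11.  12.  41. 111.  -9.  61.  45.]
[7] -0 -0 14 0 190; -0 -0.5 14.5 0 190; -0 0 4 0 190; -0 0 3.5 0 190; -0 0 4 0 190; 0 0 0 0 190; 0 0 0 0 190
```

Emit:
arm_command --series "0 0 14 0 190; 0 -0.5 14.5 0 190; 0 0 4 0 190; 0 0 3.5 0 190; 0 0 3.5 0 190; 0 0 0 0 190; 0 0 0 0 190; 0 0 0 0 95; 0 0 0 0 95; 0 0 0 0 95; 0 0 0 0 95; 0 0 0 0 95; 0 0 -8 0 95; 0 0 -12 0 95; 0 0 -25 0 95; 0 0 -25 0 110; -1 -23 0 0 110; -1 -23 0 0 110; -1 -23 0 0 110; -1 -23 0 0 110"

```text
time_s: 93.5
tool_pos: [0.3673, -0.2839, 0.1216]
tool_rot: [179.9, 0.0, 100.6]
force: [1.1, 0.6, 1.1]
grip_width: 0.0492
grasp_force: 0.0
```

Emit:
arm_command --series "0 0 14 0 110; 0 0 14 0 110; 0 0 0 0 110; 0 0 0 0 110; 0 0 0 0 110; 0 0 0 0 110; 0 0 0 0 110"

```text
time_s: 94.08
tool_pos: [0.3686, -0.2836, 0.0932]
tool_rot: [179.9, 0.0, 100.6]
force: [0.8, -0.6, 0.1]
grip_width: 0.0494
grasp_force: 0.0
```

```bash
python3 - <<'E'
from h import *
p=avg(4)
a=cams.read_camera("side"); b=cams.read_camera("top"); cv2.imwrite("pics/s13f.png",a); cv2.imwrite("pics/t13f.png",b)
bright("side",a,(285,315,352,395),.058,205);bright("top",b,(405,245,478,295),.058,228)
plan([(368.7,-283.4,30,100.6,110,18),(368.7,-283.4,10,100.6,110,7,2),(368.7,-283.4,10,100.6,230,7,6)],p=p)
E
```

```text
avg [ 368.3 -283.4   92.8] sd [0.1 0.1 0.2] 100.61
94.2833 [ 368.1 -283.4   92.6] [180.    0.  100.6] F [-0.5 -0.3 -0.3] w 49.3 g 0.0 q [-10.   1.  45. 119.  -1.  60.  47.]
side z 0.058 [305. 350.] [ 459.4 -261.9] yaw 108.8 64.5 37.6
top z 0.058 [439. 278.] [ 457.7 -260.8] yaw 100.9 64.9 38.7
top z 0.058 [408. 273.] [ 489.7 -171. ] yaw 0.6 119.6 23.4
[16] -0 0 15.5 0 110; -0 0 16 0 110; -0 0.5 15.5 0 110; -0 -0 16 0 110; -0 -0 6.5 0 110; -0 -0 6.5 0 110; -0 -0 7 0 110; 0 0 0 0 110; 0 0 0 0 110; -0 -0 -0 0 230; 0 0 0 0 230; 0 0 0 0 230; 0 0 0 0 230; 0 0 0 0 230; 0 0 0 0 230; 0 0 0 0 230
```

The pile top is at (457.7,-260.8) with yaw 100.9, so it is centred. Next is the cover.

Emit:
arm_command --series "0 0 15.5 0 110; 0 0 16 0 110; 0 0.5 15.5 0 110; 0 0 16 0 110; 0 0 6.5 0 110; 0 0 6.5 0 110; 0 0 6 0 110; 0 0 0 0 110; 0 0 0 0 110; 0 0 0 0 230; 0 0 0 0 230; 0 0 0 0 230; 0 0 0 0 230; 0 0 0 0 230; 0 0 0 0 230; 0 0 0 0 230"

```text
time_s: 95.72
tool_pos: [0.3686, -0.2832, 0.0105]
tool_rot: [180.0, 0.0, 100.6]
force: [-0.1, 0.2, 1.3]
grip_width: 0.016
grasp_force: 35.0
```

```bash
python3 - <<'E'
from h import *
p=avg(4)
plan([(p[0],p[1],110,None,230,25),(458.3,-262.3,105,100.6,230,25,6)],p=p)
E
```

```text
avg [ 368.6 -283.2   10.5] sd [0. 0. 0.] 100.6
95.9167 [ 368.6 -283.2   10.5] [180.   -0.  100.6] F [0.4 0.2 1.2] w 15.7 g 35.0 q [ -7.  11.  44. 123. -10.  50.  54.]
[14] 0 0 -25 -0 230; 0 0 -24.5 -0 230; 0 0 -25 -0 230; 0 0 -25 -0 230; 1 23 1.5 0 230; 1 23 1 0 230; 1 23 1.5 0 230; 1 23 1 0 230; 0 0 0 0 230; 0 0 0 0 230; 0 0 0 0 230; 0 0 0 0 230; 0 0 0 0 230; 0 0 0 0 230
```

Emit:
arm_command --series "0 0 -25 0 230; 0 0 -24.5 0 230; 0 0 -25 0 230; 0 0 -25 0 230; 1 23 1.5 0 230; 1 23 1 0 230; 1 23 1.5 0 230; 1 23 1 0 230; 0 0 0 0 230; 0 0 0 0 230; 0 0 0 0 230; 0 0 0 0 230; 0 0 0 0 230; 0 0 0 0 230"

```text
time_s: 97.08
tool_pos: [0.4574, -0.2627, 0.105]
tool_rot: [180.0, -0.0, 100.5]
force: [-1.2, -0.5, -1.1]
grip_width: 0.0151
grasp_force: 35.0
```

```bash
python3 - <<'E'
from h import *
p=avg(4)
plan([(458,-262.3,80,100.6,230,15),(458,-262.3,69,100.6,230,4,2)],p=p)
E
```

```text
avg [ 457.8 -262.5  105. ] sd [0.1 0.1 0. ] 100.57
97.2833 [ 458.  -262.4  105. ] [180.   -0.  100.6] F [ 0.5  0.4 -0.8] w 15.6 g 35.0 q [-12.  11.  43. 110.  -8.  62.  45.]
[7] 0 0 12.5 -0 230; 0 0 12.5 -0 230; 0 0 3.5 -0 230; 0 0 4 -0 230; 0 0 3.5 -0 230; 0 0 0 0 230; 0 0 0 0 230
```

Emit:
arm_command --series "0 0 12.5 0 230; 0 0 12.5 0 230; 0 0 3.5 0 230; 0 0 4 0 230; 0 0 3.5 0 230; 0 0 0 0 230; 0 0 0 0 230; 0 0 0 0 130; 0 0 0 0 130; 0 0 0 0 110; 0 0 0 0 110; 0 0 0 0 110; 0 0 -8 0 110; 0 0 -12 0 110; 0 0 -25 0 110; 0 0 -35 0 110; 0 0 -30 0 110; 0 0 0 0 110; 0 0 0 0 110"

```text
time_s: 98.87
tool_pos: [0.4596, -0.2632, 0.1819]
tool_rot: [179.7, 0.1, 100.6]
force: [0.1, 0.2, 0.1]
grip_width: 0.0494
grasp_force: 0.0
```

```bash
python3 - <<'E'
from h import *
p=avg(3)
print(px2w("side",[[373.7,282.9]],.115))
plan([(560,-200,190,140,100),(657.5,-136.5,180,-173.3,100,30,5)],p=p)
E
```

```text
avg [ 457.9 -262.2  179.1] sd [0.4 0.2 0.8] 100.6
99.0167 [ 457.5 -261.9  178.2] [-1.799e+02 -1.000e-01  1.006e+02] F [-0.1 -0.6 -0.2] w 49.8 g 0.0 q [-14.   6.  44. 105.  -4.  71.  41.]
[[ 0.6559946  -0.14550719  0.115     ]]
[18] 7 18.5 -2 -0.11 100; 5 19.5 -1.5 -0.12 100; 2.5 19.5 -2 -0.11 100; 0.5 20 -2 -0.12 100; -2 20 -1.5 -0.11 100; -4 19.5 -2 -0.12 100; -5 16 1.5 -0.12 100; -6.5 15 1.5 -0.11 100; -8.5 14.5 1.5 -0.12 100; -10 13 1.5 -0.11 100; -11.5 12 1 -0.12 100; -12.5 11 1.5 -0.12 100; -14 9 1.5 -0.11 100; 0 0 0 0 100; 0 0 0 0 100; 0 0 0 0 100; 0 0 0 0 100; 0 0 0 0 100
```

```bash
python3 - <<'E'
from h import *
b=cv2.imread("pics/t13f.png");a=cv2.imread("pics/s13f.png")
bright("top",b,(385,205,425,300),.094,215)
bright("side",a,(330,255,400,310),.094,200,15)
c=cams.read_camera("side"); print(w2px("side",[[.657,-.1365,.115],[.656,-.1455,.115]]))
s=cv2.resize(c[255:355,290:400],None,fx=5,fy=5,interpolation=cv2.INTER_CUBIC); cv2.imwrite("pics/k.png",s)
E
```

```text
top z 0.094 [401. 252.] [ 534.8 -132. ] yaw 9.1 220.9 62.9
side z 0.094 [339. 306.] [ 558.6 -175.7] yaw 167.1 40.8 28.2
side z 0.094 [342. 287.] [ 608.7 -105.5] yaw 75.4 134.0 101.6
[[372.95089087 280.2118856 ]
 [373.7011779  282.89753641]]
```

View pics/k.png

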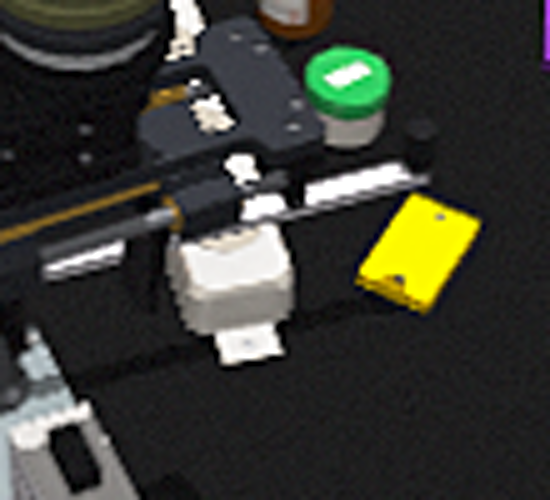

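The knob stands at (422,128), top-face centre, in the crop, and the cover's lug shows at (75,458). The paste jar is behind it and clear.

```bash
python3 - <<'E'
from h import *
print(px2w("side",[[374.4,280.8]],.122)*1000,px2w("side",[[374.2,284.6]],.108)*1000)
E
```

```text
[[ 657.20591821 -145.25150197  122.        ]] [[ 658.07197727 -145.1963695   108.        ]]
```

Emit:
arm_command --series "7 18.5 -2 -0.11 60; 5 19.5 -1.5 -0.12 60; 2.5 19.5 -2 -0.11 60; 0.5 20 -2 -0.12 60; -2 20 -1.5 -0.11 60; -4 19.5 -2 -0.12 60; -5 16 1.5 -0.12 60; -6.5 15 1.5 -0.11 60; -8.5 14.5 1.5 -0.12 60; -10 13 1.5 -0.11 60; -11.5 12 1 -0.12 60; -12.5 11 1.5 -0.12 60; -14 9 1.5 -0.11 60; 0 0 0 0 60; 0 0 0 0 60; 0 0 0 0 60; 0 0 0 0 60"

```text
time_s: 100.48
tool_pos: [0.6564, -0.138, 0.1797]
tool_rot: [-180.0, -0.1, -173.7]
force: [0.8, -0.7, -0.2]
grip_width: 0.0662
grasp_force: 0.0
```

Emit:
arm_command --series "0 -1.5 25 0 60; 0 -1.5 25 0 60; 0 0 10 0 60; 0 0 10 0 60; 0 0 8.5 0 60; 0 0 0 0 60; 0 0 0 0 220; 0 0 0 0 220; 0 0 0 0 220; 0 0 0 0 220; 0 0 0 0 220; 0 0 0 0 220; 0 0 0 0 220; 0 0 0 0 220; 0 0 0 0 220; 0 0 0 0 220; 0 0 0 0 220; 0 0 0 0 220" --squeeze 25

```text
time_s: 101.98
tool_pos: [0.6578, -0.1395, 0.1014]
tool_rot: [180.0, 0.0, -173.5]
force: [0.4, 0.2, 0.5]
grip_width: 0.0149
grasp_force: 25.0
```

Emit:
arm_command --series "0 0 -9 0 220; 0 0 -9 0 220; 0 0 -9 0 220; 0 0 -8.5 0 220; 0 0 0 0 220; 0 0 0 0 220; 0 0 0 0 220; 0 0 0 0 220"

```text
time_s: 102.65
tool_pos: [0.6576, -0.1395, 0.1364]
tool_rot: [180.0, -0.0, -173.5]
force: [-1.4, 0.1, -2.0]
grip_width: 0.015
grasp_force: 25.0
```

```bash
python3 - <<'E'
from h import *
p=avg(4)
P=np.array([438.5,-164.]);T=np.array([479.5,-380.]) # pivot, latched knob (gripped there at 479.4..480,-380)
v=p[:2]-P; u=T-P; a=np.arctan2(v[1],v[0]);e=np.arctan2(u[1],u[0]);r0,r1=np.hypot(*v),np.hypot(*u);print(r0,r1,np.degrees(a-e))
y=telemetry.get_obs()['tool_rot'][2]; n=15; w=[]
for k in range(1,n+1):
    t=k/n; th=a+(e-a)*t; r=r0+(r1-r0)*t
    w.append((P[0]+r*np.cos(th),P[1]+r*np.sin(th),138,y+np.degrees((e-a)*t),220,45))
plan(w,p=p)
E
```

```text
avg [ 657.5 -139.5  136.4] sd [0. 0. 0.] 186.54
102.85 [ 657.5 -139.5  136.5] [ 180.    -0.  -173.5] F [-1.7 -0.1 -2.4] w 14.7 g 25.0 q [-10.  25.  27.  87. -12.  71. 114.]
220.39979444884494 219.85677155821242 85.64244937720699
[15] 1 -22 -1.5 0.1 220; 1.5 -22 -0 0.1 220; 1 -22 -0 0.1 220; 1.5 -21.5 -0 0.1 220; 1 -22 -0 0.1 220; 1 -22 -0 0.1 220; 1 -22 -0 0.1 220; 1.5 -22 -0 0.1 220; 1 -21.5 -0 0.1 220; 1 -22 -0 0.1 220; 1 -22 -0 0.1 220; 1.5 -22 -0 0.1 220; 1 -21.5 -0 0.1 220; 1 -22 -0 0.1 220; 1 -22 -0 0.09 220
```

Emit:
arm_command --series "1 -22 3 0.1 220; 1.5 -22 3 0.1 220; 1 -22 3 0.1 220; 1.5 -21.5 0 0.1 220; 1 -22 0 0.1 220; 1 -22 0 0.1 220; 1 -22 0 0.1 220; 1.5 -22 0 0.1 220; 1 -21.5 0 0.1 220; 1 -22 0 0.1 220; 1 -22 0 0.1 220; 1.5 -22 0 0.1 220; 1 -21.5 0 0.1 220; 1 -22 0 0.1 220; 1 -22 0 0.09 220; 0 0 0 0 220; 0 0 0 0 220; 0 0 0 0 220; 0 0 0 0 220"

```text
time_s: 104.43
tool_pos: [0.4801, -0.3765, 0.127]
tool_rot: [-180.0, -0.3, 101.3]
force: [-1.0, 5.8, -2.5]
grip_width: 0.0152
grasp_force: 25.0
```

```bash
python3 - <<'E'
from h import *
p=avg(5)
plan([(479.7,-380,p[2],100.6,220,3),(479.7,-380,102.5,100.6,220,6,2)],p=p)
E
```

```text
avg [ 480.1 -376.4  126.9] sd [0. 0. 0.] 101.31
104.6833 [ 480.1 -376.4  126.8] [-180.    -0.3  101.3] F [-1.4  5.5 -2. ] w 15.3 g 25.0 q [ -3.  23.  49.  97. -19.  69.  62.]
[9] -1.5 -0.5 -0 0.01 220; -2 -0.5 -0 0 220; 0 -0 5 0 220; 0 -0 5 0 220; 0 -0 4.5 0 220; 0 -0 5 0 220; 0 -0 5 0 220; 0 0 0 0 220; 0 0 0 0 220
```

Emit:
arm_command --series "-1.5 -0.5 0 0.01 220; -2 -0.5 0 0 220; 0 0 5 0 220; 0 0 5 0 220; 0 0 5 0 220; 0 0 5 0 220; 0 0 4.5 0 220; 0 0 0 0 220; 0 0 0 0 220; 0 0 0 0 220"

```text
time_s: 105.52
tool_pos: [0.4795, -0.3767, 0.1012]
tool_rot: [-179.9, -0.7, 100.8]
force: [-3.3, 12.3, -2.2]
grip_width: 0.0153
grasp_force: 24.9
```

Emit:
arm_command --series "0 0 0 0 100; 0 0 0 0 100; 0 0 0 0 100; 0 0 0 0 100; 0 0 0 0 100; 0 0 0 0 100; 0 0 -8 0 100; 0 0 -15 0 100; 0 0 -25 0 100; 0 0 -35 0 100; 0 0 -35 0 100; 0 -30 -20 0 100; 0 -35 0 0 100; -20 -35 0 0 100; 0 0 0 0 100; 0 0 0 0 100"

```text
time_s: 106.85
tool_pos: [0.3821, -0.4241, 0.2427]
tool_rot: [179.9, 0.1, 100.2]
force: [0.8, 0.3, -0.7]
grip_width: 0.0528
grasp_force: 0.0
```

```bash
python3 - <<'E'
from h import *
st()
a=cams.read_camera("side"); b=cams.read_camera("top"); cv2.imwrite("pics/s20.png",a); cv2.imwrite("pics/t20.png",b)
# bar: white top face at z=.094 (top view), cover either side at z=.064
bright("top",b,(395,240,500,305),.094,225,15); bright("top",b,(415,255,460,300),.064,205,15)
bright("side",a,(270,300,345,395),.094,225,15)
print('start bar, same threshold'); b0=cv2.imread("pics/top0.png"); bright("top",b0,(395,240,500,305),.094,225,15); bright("side",cv2.imread("pics/side0.png"),(270,300,345,395),.094,225,15)
E
```

```text
106.85 [ 382.1 -424.1  242.7] [1.799e+02 1.000e-01 1.002e+02] F [ 0.8  0.3 -0.7] w 52.8 g 0.0 q [ -3.  11.  55.  95. -10.  79.  64.]
top z 0.094 [442. 280.] [ 458.3 -262.1] yaw 99.7 222.0 37.6
top z 0.064 [438. 280.] [ 456.1 -248.5] yaw 97.9 131.7 41.2
side z 0.094 [318. 367.] [ 469.7 -336.6] yaw 99.4 60.2 10.1
side z 0.094 [341. 323.] [ 550.3 -231. ] yaw 94.2 15.9 14.6
side z 0.094 [336. 306.] [ 550.2 -178.5] yaw 167.2 43.8 37.4
start bar, same threshold
top z 0.094 [441. 278.] [ 465.1 -261.1] yaw 102.4 222.8 28.9
side z 0.094 [339. 323.] [ 545.7 -231.3] yaw 178.9 23.5 16.1
side z 0.094 [307. 346.] [ 459.3 -271.6] yaw 100.6 193.3 10.5
side z 0.094 [335. 306.] [ 550.2 -178.5] yaw 167.2 43.7 37.4
```

```bash
python3 -c "
from cell import env
print(env.sign_off())"
```

```text
the job is handed in; nothing more can be done
None
```

I handed the job in at about 107 s of the allowed 210 s: all five plates are stacked on the bed, the cover is on top, and the bar is back down in the notch. By the last measurements the pile was within about 2 mm of the bed's centre, and the cover's final position was not measured. On the way I dropped one plate and knocked the half-built pile apart with a finger, touching the plates with about 67 N. The hand-in returned no verdict.

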